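# Change over the hand press: clear the slugs, load the next blanks

### The arm

A 7-joint arm with a two-finger parallel gripper is mounted at the origin on the work surface. World frame = base frame: x ahead of the robot, y to its left, z up, the work surface at z = 0. Lengths are in m, angles in rad, forces in N, time in s.
With the tool pointing down it reaches from about 0.4 to 0.85 m from the base axis. Payload 10.4 kg.
Tool frame: the origin (TCP) lies midway between the tips of the shut fingers; the grasp point (between the pads) lies 19 mm behind it; x points along the fingers, z is the direction in which the jaws open and shut, and the axes are right-handed (so a half turn about x gives the same grasp; the last joint's range is limited). The gripper opens to 87 mm and grips with 3 to 60 N. Pads are 19 mm wide; open, the fingers measure 117 mm over their backs; the gripper's body (75 mm by 190 mm) begins 51 mm behind the grasp point.
Start: joints at [1.148, 0.332, -0.065, 1.46, 0.022, 1.35, -0.088], TCP at [0.243, -0.576, 0.223] pointing down, gripper open.
Joint ranges: [-2.6, 2.6], [-0.5, 2.12], [-1.47, 1.34], [0.16, 2.42], [-1.27, 4.41], [0.06, 2.06], [-2.6, 2.6]. Speed limits (rad/s): [2.22, 2.22, 2.79, 2.79, 3.14, 3.14, 3.14].

### API

Orientations are given as a unit quaternion [x, y, z, w].
In Python, from bench import read_state, camera, camera_params, close_job gives the robot as it stands.
- The arm moves only by the tool arm_command, never from a script. Its argument "targets" is a list of rows, each a list of 7 numbers: the closure in counts, from 0 (fully open) to 255 (shut), then the shift along the tool's x, y, z in mm, then the turn, a rotation vector about the tool's x, y, z in rad. A call has 1 to 10 rows; each row is the pose to reach, as a shift and turn from the pose commanded when the call began, along the tool's axes at that moment; what a row does not reach only later rows make up. A row lasts 1/10 s, in which the tool goes at most 50 mm and 8.59 degrees, less where a joint would pass 70% of its speed; a pose out of reach is approached as far as the arm can. A call with a gripper value outside its range is refused whole. The fingers move at their own pace and stop on an object; "newtons" is the grip in N (left out, the last holds). Time passes only in rows, so rows that repeat a pose let the fingers close. It gives the time, the measured TCP pose, the force and the opening at its end, in the units of the state.
- read_state(): the state, without advancing time (a new reading comes with each control period).
- camera(name): name is "scene" or "top"; returns the picture (384x512x3 uint8, red, green, blue); there is no depth.
- camera_params(name): a dict with "intrinsics" (3x3 intrinsics, pixels), "xyz" and "orientation" of the camera in the world. Camera axes: x right, y down, z forward; pixel columns grow to the right and rows downward; lengths in m; the calibration is good to about 2 mm. A picture is of the moment at which its call begins. camera_params takes no time and is no camera call.
- close_job(): hands the job in, once; it reports no verdict.
The state is a dict: "time": time; "joint_positions": joint angles; "joint_vel": joint speeds; "joint_torque": joint torques, N m; "ee_pos": TCP position; "eef_rot": TCP orientation; "ft_force": force on the tool from outside, world axes, zero at the start; "torque": the same for the moment, N m; "width": finger opening in m.
Only numpy, scipy, OpenCV 4.12 (cv2) and the standard library are available. Lean on these libraries where they do the work, as an engineer would, in place of code of your own. Each camera call takes 0.05 s, during which the arm holds its last target.

### The job

Get the press bench ready for the next run: first take the scoop and use it to move every brass slug from the grey slug tray into the blue scrap box (never handle the slugs with the gripper's fingers). When the tray is cleared, lay each blank on the bench down flat and fully home in the die block whose nest matches its outline. Finish with the scoop standing flat in the middle of its black mat, and do not shift the other things on the bench.

Things in the scene. Friction and masses are not known exactly. Their poses are not given: they have to be found in the camera images.
- scoop: Steel scoop, 220 g, x to its open nose, z up. Origin: its underside, below the axis of the grip. Grip: upright square wooden bar 26 x 26 mm centred on x = y = 0, z 32 to 107 mm, taken from above. Pan floor 2 mm thick, x -18 to 122 mm (straight front lip at 122), 92 mm wide; side walls 42 mm high, x 16 to 103; rear wall at x = 17, 46 high.
- scoop_mid (a point): Middle of the underside of the scoop's floor, x = +50 mm in the scoop's frame. Slugs slide out of the pan when it is tipped nose-down by about 40 degrees.
- scoop_mat: Black rubber mat where the scoop lives, 120 (x) x 190 (y) x 3 mm, fixed; origin at the centre of its underside on the bench (z = 0).
- slug_tray: Grey steel tray of slugs, fixed. Origin on the bench, z = 0. Floor top z = 4 mm. x runs from its open end (x = -100 mm, no wall) to a ramp that begins at x = 60 on the floor and rises at 48 degrees to z = 48 at the end wall (x = 100, 90 high). Inside 102 mm wide (y -51 to 51); side walls 5 mm thick, 50 high, 90 past x = 45. Slugs start on the floor, x -45 to 47 mm.
- scrap_box_in (a point): Open blue plastic scrap box, 150 x 150 x 60 mm high outside, walls and floor 5 mm, fixed. This point: the centre of its inner floor, 5 mm above the bench; axes along its sides; the inside measures 140 x 140 mm, the rim is 55 mm above this point.
- slug0: Brass slug, a short round piece with bevelled ends (end faces 15 mm wide), 26 mm diameter, 18 mm thick, 50 g; origin at its centre, z along its axis. 5 to 7 of the slugs are present.
- slug1: Brass slug, a short round piece with bevelled ends (end faces 15 mm wide), 26 mm diameter, 18 mm thick, 50 g; origin at its centre, z along its axis. 5 to 7 of the slugs are present.
- slug2: Brass slug, a short round piece with bevelled ends (end faces 15 mm wide), 26 mm diameter, 18 mm thick, 50 g; origin at its centre, z along its axis. 5 to 7 of the slugs are present.
- slug3: Brass slug, a short round piece with bevelled ends (end faces 15 mm wide), 26 mm diameter, 18 mm thick, 50 g; origin at its centre, z along its axis. 5 to 7 of the slugs are present.
- slug4: Brass slug, a short round piece with bevelled ends (end faces 15 mm wide), 26 mm diameter, 18 mm thick, 50 g; origin at its centre, z along its axis. 5 to 7 of the slugs are present.
- slug5: Brass slug, a short round piece with bevelled ends (end faces 15 mm wide), 26 mm diameter, 18 mm thick, 50 g; origin at its centre, z along its axis. 5 to 7 of the slugs are present.
- slug6: Brass slug, a short round piece with bevelled ends (end faces 15 mm wide), 26 mm diameter, 18 mm thick, 50 g; origin at its centre, z along its axis. 5 to 7 of the slugs are present.
- slug7: Brass slug, a short round piece with bevelled ends (end faces 15 mm wide), 26 mm diameter, 18 mm thick, 50 g; origin at its centre, z along its axis. 5 to 7 of the slugs are present.
- blank_round: Blank: round copper disc, 60 mm diameter, 14 mm thick, about 0.11 kg; origin at the centre of its underside, z up. Two or all three of the blanks are present, lying flat on the bench.
- die_round: Dark steel die block fixed to the bench, 90 x 90 mm with a round nest of 64 mm diameter, centred, 7 mm deep; the block is 18 mm high, so the nest's floor is 11 mm above the bench and a seated blank stands 7 mm proud. Origin at the centre of the underside on the bench.
- blank_square: Blank: square aluminium blank, 52 x 52 mm, sides along x and y, 14 mm thick, about 0.11 kg; origin at the centre of its underside, z up. Two or all three of the blanks are present, lying flat on the bench.
- die_square: Dark steel die block fixed to the bench, 84 x 84 mm with a square nest 56 x 56 mm, sides along x and y, centred, 7 mm deep; the block is 18 mm high, so the nest's floor is 11 mm above the bench and a seated blank stands 7 mm proud. Origin at the centre of the underside on the bench.
- blank_oblong: Blank: rectangular brass blank, 76 mm along x, 44 mm along y, 14 mm thick, about 0.11 kg; origin at the centre of its underside, z up. Two or all three of the blanks are present, lying flat on the bench.
- die_oblong: Dark steel die block fixed to the bench, 110 x 80 mm with a rectangular nest 80 mm along x, 48 mm along y, centred, 7 mm deep; the block is 18 mm high, so the nest's floor is 11 mm above the bench and a seated blank stands 7 mm proud. Origin at the centre of the underside on the bench.
- jar: Bystander: amber glass jar, 60 mm diameter, 75 mm high; leave it alone. Origin at the middle of its underside (tools: under the tool).
- hammer: Bystander: hammer lying on the bench; leave it alone. Origin at the middle of its underside (tools: under the tool).
- screwdriver: Bystander: screwdriver lying near the robot; leave it alone. Origin at the middle of its underside (tools: under the tool).
- brush: Bystander: hand brush lying near the robot; leave it alone. Origin at the middle of its underside (tools: under the tool).
- oil_bottle: Bystander: yellow oil bottle, 56 mm diameter, 140 mm high; leave it alone. Origin at the middle of its underside (tools: under the tool).
Mind the look-alikes: they are no part of the job. Of the things that look like the blank_square, the smaller one is meant.

How it is judged:
On the way, in this order (a step that is already met when the one before it is completed fails the run):
1. all slugs lie in the scrap box (x of slug0 in the frame of scrap_box_in between -0.07 and 0.07 m and y of slug0 in the frame of scrap_box_in between -0.07 and 0.07 m and z of each of slug0, slug1, slug2, slug3, slug4, slug5, slug6, slug7 in the frame of scrap_box_in below 0.055 m and linear speed of each of slug0, slug1, slug2, slug3, slug4, slug5, slug6, slug7 below 0.05 m/s and x of slug1 in the frame of scrap_box_in between -0.07 and 0.07 m and y of slug1 in the frame of scrap_box_in between -0.07 and 0.07 m and x of slug2 in the frame of scrap_box_in between -0.07 and 0.07 m and y of slug2 in the frame of scrap_box_in between -0.07 and 0.07 m and x of slug3 in the frame of scrap_box_in between -0.07 and 0.07 m and y of slug3 in the frame of scrap_box_in between -0.07 and 0.07 m and x of slug4 in the frame of scrap_box_in between -0.07 and 0.07 m and y of slug4 in the frame of scrap_box_in between -0.07 and 0.07 m and x of slug5 in the frame of scrap_box_in between -0.07 and 0.07 m and y of slug5 in the frame of scrap_box_in between -0.07 and 0.07 m and x of slug6 in the frame of scrap_box_in between -0.07 and 0.07 m and y of slug6 in the frame of scrap_box_in between -0.07 and 0.07 m and x of slug7 in the frame of scrap_box_in between -0.07 and 0.07 m and y of slug7 in the frame of scrap_box_in between -0.07 and 0.07 m), for 0.2 s.
2. every blank is seated in its matching die (horizontal distance between blank_round and die_round below 0.006 m and z of blank_round in the frame of die_round below 0.0135 m and angle between each of blank_round, blank_square, blank_oblong's own z axis and vertical below 0.06 rad and linear speed of each of blank_round, blank_square, blank_oblong below 0.03 m/s and horizontal distance between blank_square and die_square below 0.006 m and z of blank_square in the frame of die_square below 0.0135 m and horizontal distance between blank_oblong and die_oblong below 0.006 m and z of blank_oblong in the frame of die_oblong below 0.0135 m), for 0.2 s.
At the end, for the whole second after the job is handed in: Slugs at rest inside the scrap box below its rim; each blank flat on the floor of its matching nest (within 6 mm of centre, 2.5 mm of the floor, 0.06 rad of level); scoop upright on its mat, its floor's middle within 50 mm of the mat's centre (all of step 1 and all of step 2 and horizontal distance between scoop_mid and scoop_mat below 0.05 m and angle between scoop's own z axis and vertical below 0.08 rad and height (world z) of scoop below 0.008 m and linear speed of scoop below 0.03 m/s); the robot touches nothing.
It fails at once if a slug is touched by the gripper's fingers (contact force between the fingers and slug0 above 1 N or contact force between the fingers and slug1 above 1 N or contact force between the fingers and slug2 above 1 N or contact force between the fingers and slug3 above 1 N or contact force between the fingers and slug4 above 1 N or contact force between the fingers and slug5 above 1 N or contact force between the fingers and slug6 above 1 N or contact force between the fingers and slug7 above 1 N).
It fails at once if a bystander is shifted more than 30 mm (distance of any of jar, hammer, screwdriver, brush, oil_bottle from where it was at the start of the episode above 0.03 m).
Of slug0, slug1, slug2, slug3, slug4, slug5, slug6, slug7 only 5 to 7 are there at a start; the rules pass over those that are not, and their reading is None.
Of blank_round, blank_square, blank_oblong only 2 to 3 are there at a start; the rules pass over those that are not, and their reading is None.
At some moment in a run one of blank_round, blank_square, blank_oblong may be knocked a few centimetres aside while the robot is not near it.
It also fails if it takes over 208 s, if anything falls off the work surface, if the arm or the gripper's body presses on something with over 40 N, if the wrist force passes 120 N, or if a joint passes its speed limit or range.

## Working session

There is one attempt and no reset: what is moved stays moved. The work goes in short steps, Python scripts to look and compute and a tool call to move; the robot and the scene stay as the last step left them, time stands still between calls to the robot, and variables do not carry over. Pictures are saved under pics/ and viewed, and the job is handed in when it is done.

Besides the shell and the picture viewer there is one more tool, called after "Call:" as name([rows], argument=value, ...), one row to a line, values as JSON. arm_command: Moves the arm, as the interface text tells. Its arguments: {"type":"object","properties":{"targets":{"type":"array"},"newtons":{"type":"number"}},"required":["targets"]}

```bash
mkdir -p pics; ls; python3 - <<'E'
from bench import *
import cv2,json
s=read_state();print(s)
for n in("scene","top"):
    im=camera(n);cv2.imwrite(f"pics/{n}0.png",im[:,:,::-1]);print(n,camera_params(n))
    cv2.imwrite(f"pics/{n}0b.png",cv2.resize(im[:,:,::-1],(800,600),interpolation=cv2.INTER_CUBIC))
E
```

```text
pics
{'time': 0.0, 'joint_positions': array([ 1.14838536,  0.33289056, -0.06468677,  1.46093057,  0.0216006 ,
        1.34989529, -0.08854796]), 'joint_vel': array([ 0.00028114, -0.00145569, -0.00038179, -0.00045124, -0.00098198,
        0.00076335, -0.00077001]), 'joint_torque': array([ 1.12426233e-04, -6.23237801e+01,  2.46640330e-02, -3.89892733e+01,
       -6.13692217e-02,  3.95834120e-02,  1.70532467e-04]), 'ee_pos': array([ 0.24311613, -0.57536238,  0.22174736]), 'eef_rot': array([ 0.39102389,  0.58975726, -0.39050788,  0.58888902]), 'ft_force': array([-0.46480498, -0.8547294 ,  0.12974901]), 'torque': array([ 0.02642414,  0.00370753, -0.0235961 ]), 'width': 0.08694835721051958}
scene {'intrinsics': array([[375.88373972,   0.        , 256.8031736 ],
       [  0.        , 375.88373972, 193.05349986],
       [  0.        ,   0.        ,   1.        ]]), 'xyz': array([0.76729038, 0.44386111, 0.84953964]), 'orientation': array([ 0.29215951,  0.91363595, -0.26857162, -0.08821255])}
top {'intrinsics': array([[399.17351123,   0.        , 249.547658  ],
       [  0.        , 399.17351123, 192.34672652],
       [  0.        ,   0.        ,   1.        ]]), 'xyz': array([0.34744546, 0.02714307, 1.3475602 ]), 'orientation': array([-0.69919583,  0.71391801, -0.02650343,  0.02727345])}
```

View pics/scene0b.png

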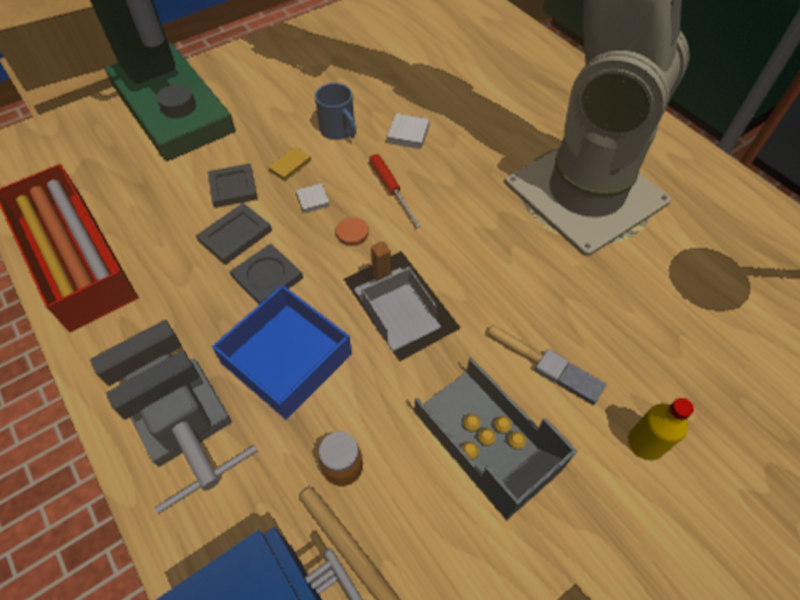

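View pics/top0b.png

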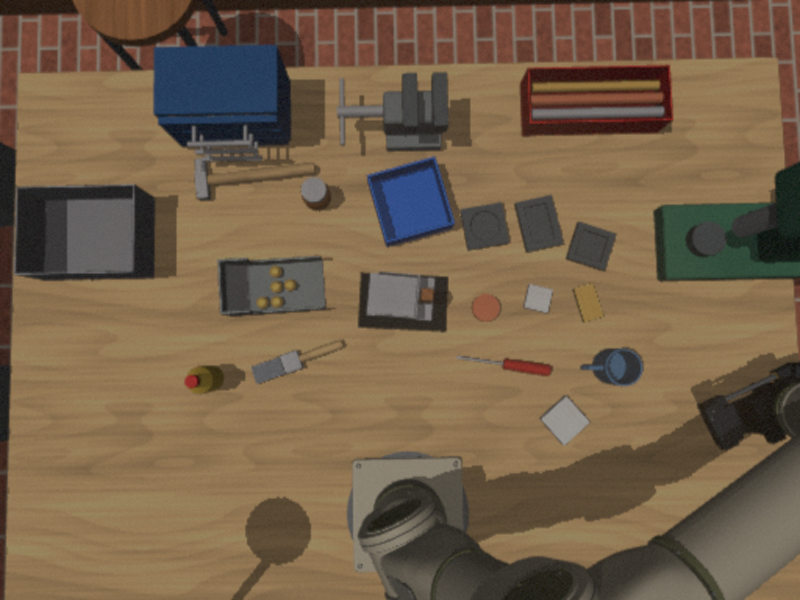

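The five slugs sit in the tray at about (472–517, 423–451) in the scene view. The scoop is on its mat at (400,305). The round, small white square and brass oblong blanks are at (352,230), (312,197) and (290,163). A larger white square at (408,130) is the look-alike. The dies are at (232,185), (235,233) and (267,273).

```bash
cat > h.py <<'E'
from bench import *
import cv2,numpy as np
from scipy.spatial.transform import Rotation as R
P={n:camera_params(n) for n in("scene","top")}
def ray(n,uv):
    p=P[n];uv=np.atleast_2d(np.asarray(uv,float))
    d=np.c_[uv,np.ones(len(uv))]@np.linalg.inv(p["intrinsics"]).T
    return p["xyz"],R.from_quat(p["orientation"]).apply(d)
def onplane(n,uv,z):
    o,d=ray(n,uv);return o+d*((z-o[2])/d[:,2])[:,None]
def proj(n,X):
    p=P[n];c=R.from_quat(p["orientation"]).inv().apply(np.atleast_2d(X)-p["xyz"])@p["intrinsics"].T
    return c[:,:2]/c[:,2:]
def tri(a,b):
    o1,d1=ray("scene",a);o2,d2=ray("top",b);d1=d1[0];d2=d2[0]
    A=np.c_[d1,-d2];t=np.linalg.lstsq(A,o2-o1,rcond=None)[0]
    p,q=o1+t[0]*d1,o2+t[1]*d2
    return (p+q)/2,np.linalg.norm(p-q)
def crop(im,x0,y0,x1,y1,f,name,gain=1):
    c=cv2.resize(im[y0:y1,x0:x1,::-1],None,fx=f,fy=f,interpolation=cv2.INTER_CUBIC)
    c=np.clip(c.astype(float)*gain,0,255).astype(np.uint8);cv2.imwrite("pics/"+name+".png",c)
def blobs(mask,amin=30):
    n,l,s,c=cv2.connectedComponentsWithStats(mask.astype(np.uint8))
    return [(s[i,4],c[i],l==i) for i in range(1,n) if s[i,4]>=amin]
E
python3 - <<'E'
from h import *
for n in("scene","top"):
    im=cv2.imread(f"pics/{n}0.png")[:,:,::-1]
    if n=="top":
        crop(im,130,155,300,215,4,"top_l",1.3);crop(im,225,95,400,215,4,"top_r",1.3)
    else:
        crop(im,215,155,375,330,3.4,"sc_l",1.1);crop(im,120,60,280,235,3.4,"sc_r",1.1)
E
```

```text
(no output)
```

View pics/top_l.png

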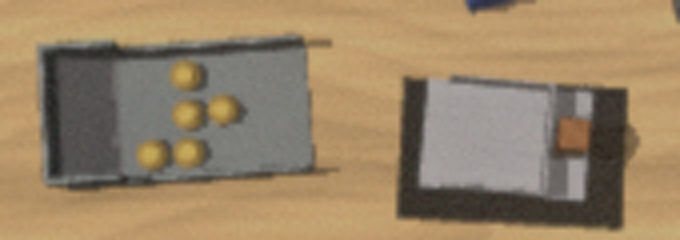

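View pics/top_r.png

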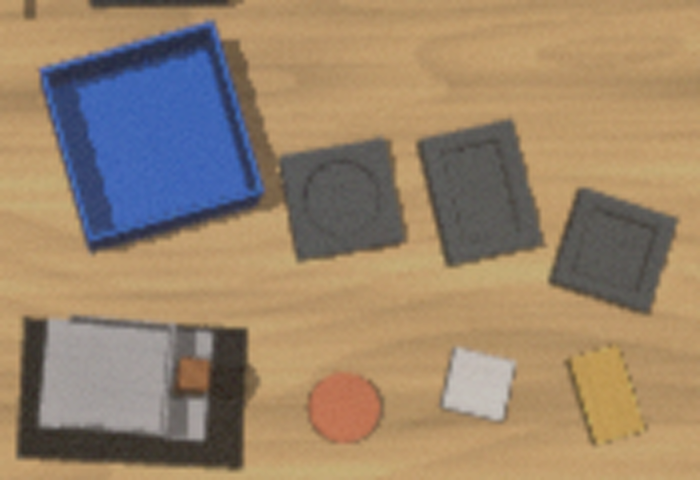

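View pics/sc_l.png

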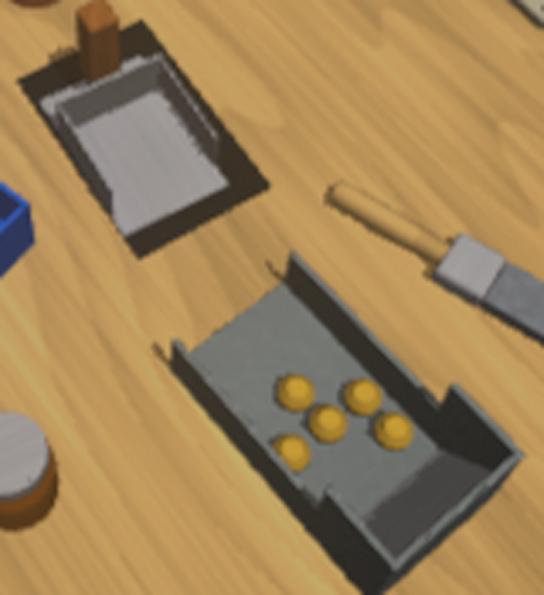

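View pics/sc_r.png

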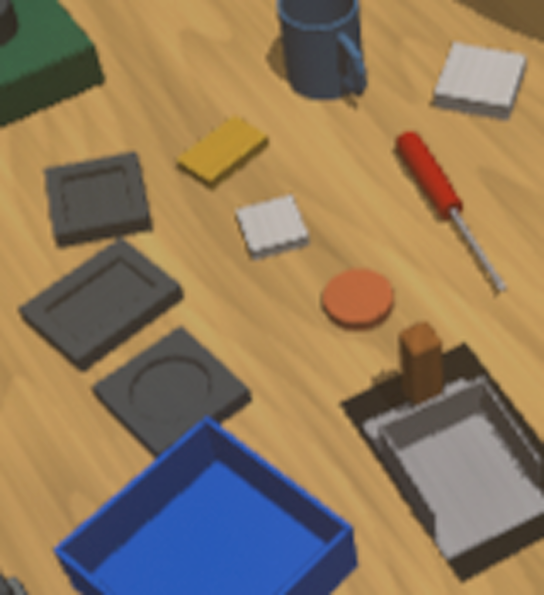

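```bash
cat > m1.py <<'E'
from h import *
for n in("scene","top"):
    im=cv2.imread(f"pics/{n}0.png")
    hsv=cv2.cvtColor(im,cv2.COLOR_BGR2HSV);H,S,V=[hsv[:,:,i].astype(int) for i in range(3)]
    if n=="top":
        for u,v,t in((283,62+0,'wood'),(283+0,147,'x'),(311,197,'round'),(344,191,'white'),(376,193,'obl'),(361,269,'bigw'),(262,130,'blue'),(310,145,'die'),(381,157,'dieS'),(250,190,'scoopfl'),(281,203,'mat'),(180,178,'slug'),(200,170,'trayfl'),(330,190,'wood')):
            print(t,u,v,hsv[v,u])
    ms={'round':(H<12)&(S>110)&(V>120),'white':(S<45)&(V>150),'obl':(H>=18)&(H<30)&(S>145)&(V>120),'blue':(H>105)&(H<125)&(S>150),'dark':(S<60)&(V<90)}
    for k,m in ms.items():
        for a,c,mm in blobs(m,50):
            if n=="top" and not(130<c[0]<410 and 80<c[1]<300):continue
            cn=max(cv2.findContours(mm.astype(np.uint8),cv2.RETR_EXTERNAL,cv2.CHAIN_APPROX_NONE)[0],key=len)
            print(n,k,a,c.round(1),cv2.minAreaRect(cn))
E
python3 m1.py
```

```text
scene round 352 [177.6   9.5] ((175.14166259765625, 9.907254219055176), (9.773488998413086, 67.26459503173828), 70.82099914550781)
scene round 146 [245.8 109.3] ((245.8076934814453, 109.46153259277344), (26.07090950012207, 5.824352264404297), 56.3099365234375)
scene round 1335 [ 42.2 153.4] ((38.0, 148.0), (81.67261505126953, 49.89645004272461), 66.80140686035156)
scene round 114 [ 14.8 163.8] ((14.452731132507324, 163.0216064453125), (72.08235168457031, 1.5850839614868164), 65.43283081054688)
scene round 242 [224.8 146.9] ((224.5, 147.0), (14.0, 19.0), 90.0)
scene round 55 [  2.8 180.4] ((2.4310290813446045, 180.3275909423828), (7.613508701324463, 7.984899520874023), 68.19859313964844)
scene round 62 [ 14.3 208.2] ((14.599995613098145, 208.20001220703125), (8.049844741821289, 8.049844741821289), 63.43495178222656)
scene round 62 [  4.1 213.5] ((3.200002431869507, 213.90003967285156), (8.049844741821289, 11.180339813232422), 63.43495178222656)
scene round 217 [ 10.8 222.2] ((10.100006103515625, 222.2000274658203), (8.497057914733887, 26.832815170288086), 63.43495178222656)
scene roun
[... 7360 characters left out ...]
.31698608398438), (26.23040008544922, 27.02898597717285), 79.3803482055664)
top dark 62 [268.8 151.2] ((269.3546142578125, 150.6144561767578), (3.2919254302978516, 46.47678756713867), 72.34988403320312)
top dark 612 [378. 157.] ((378.0000305175781, 157.0), (25.298219680786133, 24.033309936523438), 18.434947967529297)
top dark 824 [156.2 181. ] ((173.02296447753906, 182.64205932617188), (35.26323318481445, 65.10134887695312), 87.95458984375)
top dark 408 [258.4 193.9] ((257.69561767578125, 192.5439910888672), (53.66291809082031, 33.034053802490234), 2.6630005836486816)
top dark 399 [394.7 234.4] ((391.0, 234.0), (22.0, 38.0), 90.0)
top dark 60 [257.1 291.8] ((256.5, 291.5), (3.0, 25.0), 90.0)
```

```bash
cat >> h.py <<'E'
def edge(gray,a,b,w=3,trim=.15):
    """refine line a-b to strongest gradient; returns point,dir"""
    a=np.array(a,float);b=np.array(b,float);d=(b-a);L=np.linalg.norm(d);d/=L;nn=np.array([-d[1],d[0]])
    t=np.linspace(trim,1-trim,max(8,int(L)))*L;s=np.arange(-w,w+.01,.25)
    pts=a+t[:,None,None]*d+s[None,:,None]*nn
    g=cv2.remap(cv2.GaussianBlur(gray.astype(np.float32),(0,0),.7),pts[...,0].astype(np.float32),pts[...,1].astype(np.float32),cv2.INTER_CUBIC)
    gr=abs(np.gradient(g,axis=1));prof=gr.mean(0)
    k=gr.argmax(1);wt=np.clip(gr-gr.max(1,keepdims=True)*.5,0,None)*(abs(s[None]-s[k][:,None])<1.2)
    off=(wt*s).sum(1)/wt.sum(1)
    q=a+t[:,None]*d+off[:,None]*nn
    med=np.median(off);q=q[abs(off-med)<1.5]
    vx,vy,x,y=cv2.fitLine(q.astype(np.float32),cv2.DIST_HUBER,0,.01,.01).ravel()
    return np.array([x,y]),np.array([vx,vy])
def inter(l1,l2):
    t=np.linalg.solve(np.c_[l1[1],-l2[1]],l2[0]-l1[0]);return l1[0]+t[0]*l1[1]
def quad(gray,cs,w=3):
    cs=[np.array(c,float) for c in cs];n=len(cs)
    L=[edge(gray,cs[i],cs[(i+1)%n],w) for i in range(n)]
    return np.array([inter(L[i-1],L[i]) for i in range(n)])
def gimg(n,k="0"): return cv2.imread(f"pics/{n}{k}.png")
E
python3 - <<'E'
from h import *
t=gimg("top");s=gimg("scene")
T=lambda c,x0,y0,f:(np.array(c,float)+.5)/f-.5+np.array([x0,y0])
def rep(name,qt,qs):
    print(name)
    for a,b in zip(qt,qs):
        p,e=tri(b,a);print('  ',a.round(1),b.round(1),(p*1000).round(1),round(e*1000,1))
tg=t.max(2);sg=s.max(2)
tr=lambda L:[T(c,225,95,4) for c in L]; sr=lambda L:[T(c,120,60,3.4) for c in L]
# channel choice: red for scoop parts
sq_t=quad(tg*0+t[:,:,0],tr([(455,348),(516,360),(505,420),(442,407)]),2)   # blue channel: white high vs wood
sq_s=quad(s[:,:,0],sr([(236,208),(292,196),(308,238),(252,252)]),2)
rep('square tl?',sq_t,sq_s)
bar_t=quad(t[:,:,0],tr([(178,360),(210,362),(209,393),(177,392)]),2);print('bar',bar_t.round(1),bar_t.mean(0))
E
```

```text
square tl?
   [338.5 181.4] [188.9 121.1] [ 481.5 -264.1   69.8] 17.1
   [353.2 184.8] [205.2 116.8] [ 446.9 -297.4   46.2] 44.5
   [349.9 199.7] [210.4 128.9] [ 413.  -317.1  -48.5] 19.2
   [335.1 196.1] [193.4 133.4] [ 453.  -278.1  -13.3] 49.2
bar [[268.3 183.1]
 [277.6 184.2]
 [276.1 194.1]
 [266.9 193.8]] [272.23596 188.79216]
```

```bash
python3 - <<'E'
from h import *
t=gimg("top");s=gimg("scene")
T=lambda c,x0,y0,f:(np.array(c,float)+.5)/f-.5+np.array([x0,y0])
tr=lambda L:[T(c,225,95,4) for c in L]; tl=lambda L:[T(c,130,155,4) for c in L]
Q={}
Q['square']=(quad(t[:,:,0],tr([(455,348),(516,360),(505,420),(442,407)]),2),14)
Q['obl']=(quad(t[:,:,0],tr([(567,360),(612,345),(648,430),(597,445)]),2),14)
Q['dround']=(quad(t[:,:,2],tr([(280,158),(388,139),(406,241),(300,261)]),2),18)
Q['dobl']=(quad(t[:,:,2],tr([(417,142),(512,120),(543,245),(450,266)]),2),18)
Q['dsq']=(quad(t[:,:,2],tr([(582,188),(678,217),(650,313),(550,282)]),2),18)
Q['mat']=(quad(t[:,:,2],tr([(23,317),(247,328),(241,468),(17,457)]),2),3)
Q['bar']=(quad(t[:,:,0],tr([(178,360),(210,362),(209,393),(177,392)]),1.5),110)
Q['pan']=(quad(t[:,:,2],tr([(45,322),(212,334),(205,438),(38,428)]),2),5)
Q['box']=(quad(t[:,:,0],tr([(40,68),(212,22),(262,195),(92,250)]),2),60)
Q['boxfl']=(quad(t[:,:,0],tr([(75,85),(200,50),(240,185),(105,225)]),3),5)
for k,(q,z) in Q.items():
    X=onplane("top",q,z/1000)*1000
    e=np.roll(X,-1,0)-X
    print(k,q.round(1).tolist(),'\n  ctr',X.mean(0).round(1),'len',np.linalg.norm(e,axis=1).round(1),'ang',np.degrees(np.arctan2(e[:,1],e[:,0])).round(1),'\n  scene',proj("scene",X/1000).round(1).tolist())
# round by ellipse
hsv=cv2.cvtColor(t,cv2.COLOR_BGR2HSV)
m=(hsv[...,0]<13)&(hsv[...,1]>118)&(hsv[...,2]>110)
for a,c,mm in blobs(m,150):
    if 300<c[0]<320 and 185<c[1]<205: print('round',a,c,onplane("top",c,.014)*1000,proj("scene",onplane("top",c,.014)))
E
```

```text
square [[338.5, 181.39999389648438], [353.20001220703125, 184.8000030517578], [349.8999938964844, 199.6999969482422], [335.1000061035156, 196.10000610351562]] 
  ctr [ 448.7 -289.6   14. ] len [50.6 51.6 50.9 51.1] ang [-104.4  165.4   75.   -14.9] 
  scene [[193.9, 133.0], [189.2, 121.2], [205.7, 116.8], [210.5, 128.5]]
obl [[365.3999938964844, 185.10000610351562], [379.0, 178.0], [386.6000061035156, 202.39999389648438], [372.3999938964844, 206.60000610351562]] 
  ctr [ 438.1 -395.1   14. ] len [51.8 85.4 49.7 75.3] ang [ -63.6 -165.3  105.1   15.5] 
  scene [[183.1, 113.0], [169.1, 107.2], [188.8, 92.5], [200.1, 99.5]]
dround [[293.6000061035156, 133.5], [321.79998779296875, 128.6999969482422], [326.5, 155.60000610351562], [298.6000061035156, 160.3000030517578]] 
  ctr [ 606.2 -180.    18. ] len [96.6 93.1 95.5 92.8] ang [ -81.4 -172.    98.4    8.6] 
  scene [[167.4, 193.6], [146.0, 172.1], [173.6, 153.8], [194.9, 173.7]]
dobl [[328.20001220703125, 129.5], [352.70001220703125, 124.19999694824219], [361.20001220703125, 156.10000610351562], [336.1000061035156, 161.60000610351562]] 

[... 1416 characters left out ...]
 [278.70001220703125, 101.0999984741211], [291.0, 142.39999389648438], [246.60000610351562, 155.3000030517578]] 
  ctr [656.2 -20.   60. ] len [150.9 143.1 150.8 145. ] ang [ -75.5 -165.3  105.2   14.7] 
  scene [[180.9, 256.9], [136.9, 218.9], [180.4, 181.2], [224.4, 213.9]]
boxfl [[243.3000030517578, 116.0999984741211], [276.20001220703125, 107.0], [286.8999938964844, 143.10000610351562], [254.0, 152.6999969482422]] 
  ctr [663.2 -29.8   5. ] len [117.1 130.4 116.8 132. ] ang [ -75.5 -165.3  105.2   14.9] 
  scene [[177.2, 258.4], [144.9, 230.3], [182.4, 196.6], [214.8, 221.2]]
round 251 [310.49003984 196.4063745 ] [[ 431.20760713 -176.10371518   14.        ]] [[225.36664648 146.09461961]]
```

```bash
python3 - <<'E'
from h import *
t=gimg("top");s=gimg("scene")
for n,im,(x0,y0,x1,y1) in(("top",t,(258,172,295,212)),("scene",s,(225,145,270,190))):
    crop(im[:,:,::-1],x0,y0,x1,y1,14,"bar_"+n,1.2)
T=lambda c,x0,y0,f:(np.array(c,float)+.5)/f-.5+np.array([x0,y0])
tl=lambda L:[T(c,130,155,4) for c in L]
# tray floor edges: open end, inner side lines, ramp start
g=t[:,:,2]
A=edge(g,*tl([(305,45),(313,168)]),2)  # open end floor
print('open end',A)
X=onplane("top",np.array([A[0]-A[1]*15,A[0]+A[1]*15]),.004)*1000;print(X.round(1))
rp=edge(g,*tl([(112,60),(120,168)]),2);X=onplane("top",np.array([rp[0]-rp[1]*13,rp[0]+rp[1]*13]),.004)*1000;print('ramp',X.round(1))
E
```

```text
open end (array([207.49411, 183.07318], dtype=float32), array([0.07926089, 0.9968539 ], dtype=float32))
[[535.3 172.5   4. ]
 [433.5 165.7   4. ]]
ramp [[524.8 337.5   4. ]
 [436.7 330.5   4. ]]
```

View pics/bar_top.png

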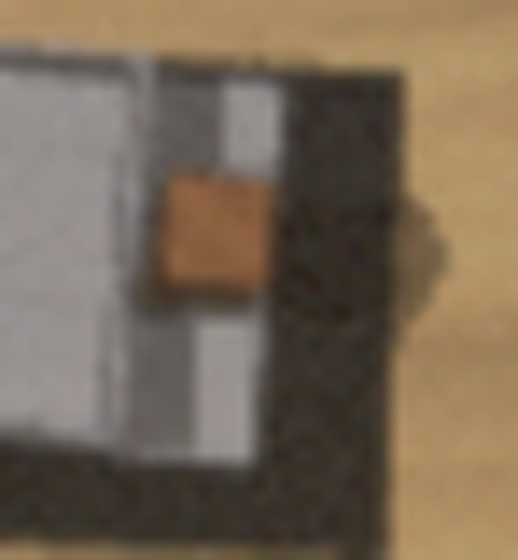

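View pics/bar_scene.png

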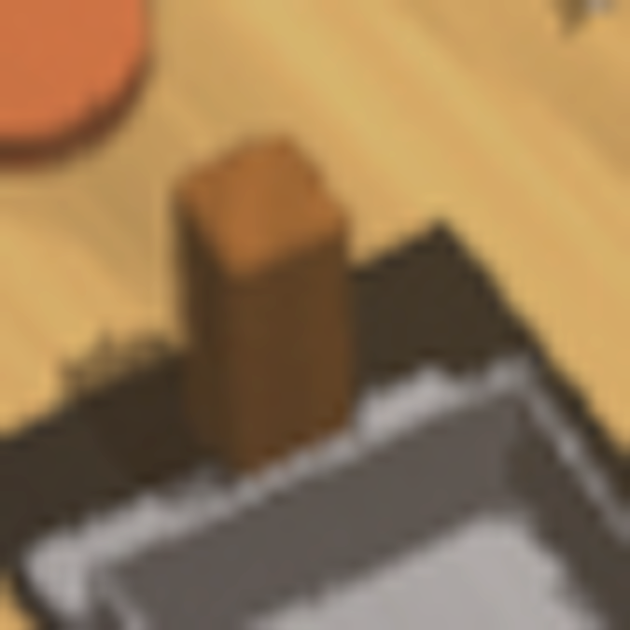

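```bash
python3 - <<'E'
from h import *
print(tri((243.25,159.1),(273.1,188.0)),onplane("top",(273.1,188.0),.11),onplane("scene",(243.25,159.1),.11))
# pan corners in scene view to check scoop: rear-left/right floor corners from crop sc_r..
E=read_state();Rm=R.from_quat(E['eef_rot']).as_matrix();print(Rm.round(3))
# tray check: predicted tray pose from ends
a=np.array([(535.3+433.5)/2,(172.5+165.7)/2]);b=np.array([(524.8+436.7)/2,(337.5+330.5)/2]);d=b-a;print(a,b,np.linalg.norm(d),np.degrees(np.arctan2(d[1],d[0])))
E
```

```text
(array([ 0.45440185, -0.04648507,  0.1059072 ]), np.float64(0.000631232776316507)) [[ 0.45380729 -0.04603875  0.11      ]] [[ 0.45634897 -0.04400894  0.11      ]]
[[-0.001  0.921  0.389]
 [ 0.001  0.389 -0.921]
 [-1.    -0.    -0.001]]
[484.4 169.1] [480.75 334.  ] 164.94039074768799 91.26801365365944
```

```bash
python3 - <<'E'
from h import *
t=gimg("top");s=gimg("scene")
crop(t[:,:,::-1],135,158,219,208,9,"tray_top",1.4)
crop(s[:,:,::-1],260,225,375,335,6,"tray_sc",1.3)
E
```

```text
(no output)
```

View pics/tray_top.png

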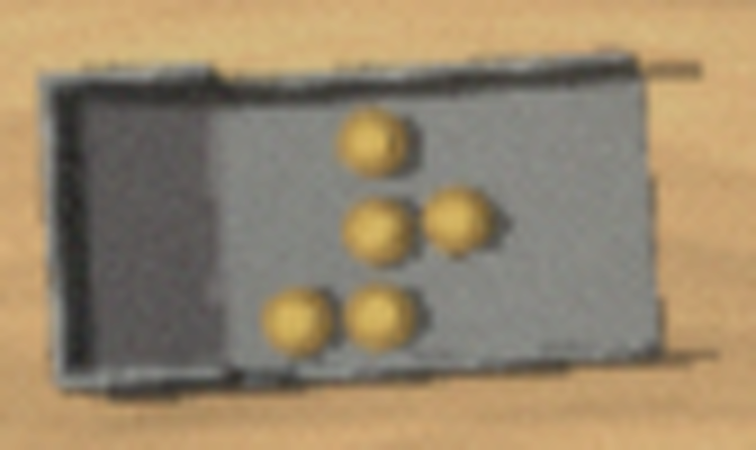

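View pics/tray_sc.png

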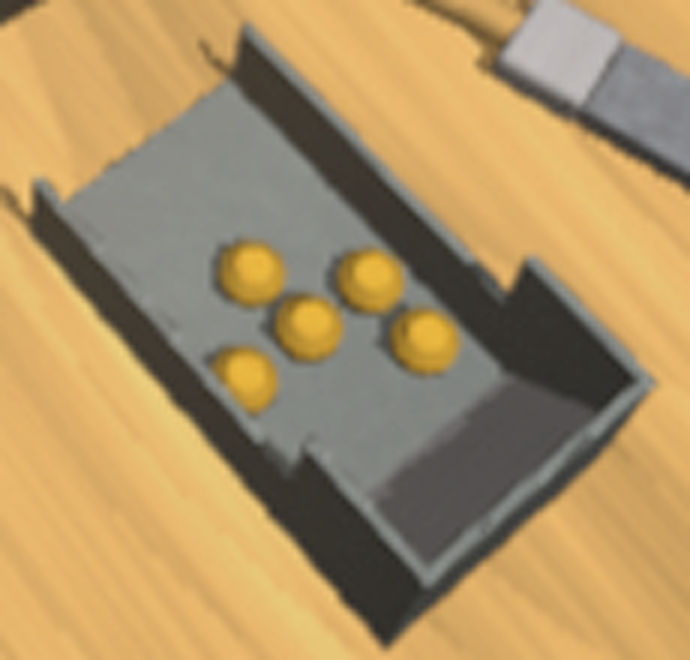

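```bash
python3 - <<'E'
from h import *
T=lambda c,x0,y0,f:(np.array(c,float)+.5)/f-.5+np.array([x0,y0])
pt=[((-100,-56,50),(633,53)),((-100,56,50),(660,358)),((105,-56,90),(40,75)),((105,56,90),(60,390))]
ps=[((-100,56,50),(246,22)),((-100,-56,50),(38,180)),((105,56,90),(655,382)),((105,-56,90),(428,584))]
src=[];dst=[]
for n,L,a in(("top",pt,(135,158,9)),("scene",ps,(260,225,6))):
    for l,c in L:
        X=onplane(n,T(c,*a),l[2]/1000)[0]*1000;print(n,l,X.round(1));src.append(l[:2]);dst.append(X[:2])
src=np.array(src,float);dst=np.array(dst)
def fit(s,d):
    sm,dm=s.mean(0),d.mean(0);H=(s-sm).T@(d-dm);th=np.arctan2(H[0,1]-H[1,0],H[0,0]+H[1,1]);c,q=np.cos(th),np.sin(th);M=np.array([[c,-q],[q,c]]);o=dm-M@sm;print(o.round(1),np.degrees(th).round(2),(d-(s@M.T+o)).round(1).tolist())
fit(src[:4],dst[:4]);fit(src[4:],dst[4:]);fit(src,dst)
for c in [(373,143),(377,231),(457,219),(297,322),(379,318)]: print((onplane("top",T(c,135,158,9),.013)*1000).round(0))
for c in [(252,270),(372,278),(308,327),(426,340),(246,380)]: print((onplane("scene",T(c,260,225,6),.013)*1000).round(0))
E
```

```text
top (-100, -56, 50) [544.4 172.   50. ]
top (-100, 56, 50) [432.9 163.5  50. ]
top (105, -56, 90) [534.9 376.9  90. ]
top (105, 56, 90) [423.4 369.9  90. ]
scene (-100, 56, 50) [437.5 167.9  50. ]
scene (-100, -56, 50) [545.  174.4  50. ]
scene (105, 56, 90) [427.1 371.8  90. ]
scene (105, -56, 90) [536.3 377.4  90. ]
[484.  268.1] 92.94 [[-0.7, 0.9], [-0.4, -1.8], [0.4, 1.1], [0.7, -0.2]]
[486.6 270.4] 92.8 [[1.9, 0.1], [-2.4, 1.2], [1.6, -0.7], [-1.1, -0.6]]
[485.3 269.2] 92.87 [[-1.8, -0.2], [-1.5, -3.0], [-1.1, 0.0], [-0.7, -1.4], [3.0, 1.3], [-1.2, 2.3], [3.0, 0.5], [0.3, 0.5]]
[[518. 274.  13.]]
[[485. 272.  13.]]
[[489. 243.  13.]]
[[452. 303.  13.]]
[[452. 272.  13.]]
[[489. 241.  13.]]
[[453. 271.  13.]]
[[486. 271.  13.]]
[[453. 302.  13.]]
[[519. 274.  13.]]
```

```bash
cat >> h.py <<'E'
def Rt(yaw,pitch=0,roll=0):
    S=R.from_euler('ZYX',[yaw,pitch,roll],degrees=True).as_matrix()
    return R.from_matrix(np.c_[-S[:,2],S[:,1],S[:,0]])
def go(pos,yaw,pitch=0,roll=0):
    """mm target TCP -> row in tool axes"""
    s=read_state();r0=R.from_quat(s['eef_rot']);r1=Rt(yaw,pitch,roll)
    sh=r0.inv().apply(np.array(pos)-s['ee_pos']*1000);rv=(r0.inv()*r1).as_rotvec()
    print('t',round(s['time'],2),'tcp',(s['ee_pos']*1000).round(1),'w',round(s['width']*1000,1),'F',s['ft_force'].round(1));print('row',sh.round(1).tolist(),rv.round(4).tolist(),'dist',np.linalg.norm(sh).round(1),'deg',np.degrees(np.linalg.norm(rv)).round(1))
def scoop(o,yaw,pitch=0,h=73,gx=0):
    """row taking scoop origin (mm) to o, tcp at (gx,0,h) in scoop frame"""
    S=R.from_euler('ZYX',[yaw,pitch,0],degrees=True)
    p=np.array(o)+S.apply([gx,0,h]);print('tcp->',p.round(1));go(p,yaw,pitch)
E
python3 - <<'E'
from h import *
go((454.5,-45.5,230),83.5)
E
```

```text
t 0.1 tcp [ 243.1 -575.4  221.8] w 87.1 F [-0.6 -0.1  0.9]
row [-7.7, 401.0, -405.8] [-2.6283, -0.0005, -0.0017] dist 570.5 deg 150.6
```

Call:
arm_command([
  [0,-8,401,-406,-2.628,0,0],
  [0,-8,401,-406,-2.628,0,0],
  [0,-8,401,-406,-2.628,0,0],
  [0,-8,401,-406,-2.628,0,0],
  [0,-8,401,-406,-2.628,0,0],
  [0,-8,401,-406,-2.628,0,0],
  [0,-8,401,-406,-2.628,0,0],
  [0,-8,401,-406,-2.628,0,0],
  [0,-8,401,-406,-2.628,0,0],
  [0,-8,401,-406,-2.628,0,0],
], newtons=40)

```text
time: 1.1
ee_pos: [0.4286, -0.1094, 0.2296]
eef_rot: [-0.118, 0.697, 0.118, 0.697]
ft_force: [1.4, -0.4, 0.1]
width: 0.0872
```

```bash
python3 - <<'E'
from h import *
go((454.5,-45.5,230),83.5);print(read_state()['joint_positions'].round(2))
E
```

```text
t 1.1 tcp [ 428.6 -109.4  229.6] w 87.2 F [ 1.4 -0.4  0.1]
row [-0.5, 51.8, 45.5] [-1.1224, -0.0004, 0.0004] dist 68.9 deg 64.3
[ 0.74 -0.06 -0.56  1.88 -0.03  1.31  0.52]
```

Call:
arm_command([
  [0,0,52,45.5,-1.122,0,0],
  [0,0,52,45.5,-1.122,0,0],
  [0,0,52,45.5,-1.122,0,0],
  [0,0,52,45.5,-1.122,0,0],
  [0,0,52,45.5,-1.122,0,0],
  [0,0,52,45.5,-1.122,0,0],
  [0,0,52,45.5,-1.122,0,0],
  [0,0,52,45.5,-1.122,0,0],
  [0,0,52,45.5,-1.122,0,0],
])

```text
time: 2.0
ee_pos: [0.4545, -0.0474, 0.2293]
eef_rot: [-0.469, 0.529, 0.47, 0.529]
ft_force: [-0.1, 0.2, -0.4]
width: 0.087
```

```bash
python3 - <<'E'
from h import *
go((454.5,-45.5,76),83.5);print(read_state()['joint_positions'].round(2))
for n in("top","scene"):
    im=camera(n);cv2.imwrite(f"pics/{n}1.png",im[:,:,::-1])
crop(cv2.imread("pics/scene1.png")[:,:,::-1],150,60,310,240,3.3,"sc1")
E
```

```text
t 2.0 tcp [454.5 -47.4 229.3] w 87.0 F [-0.1  0.2 -0.4]
row [153.3, 0.2, 1.9] [-0.0053, -0.0001, -0.0004] dist 153.3 deg 0.3
[ 0.65 -0.01 -0.63  1.84 -0.01  1.31  1.47]
```

View pics/sc1.png

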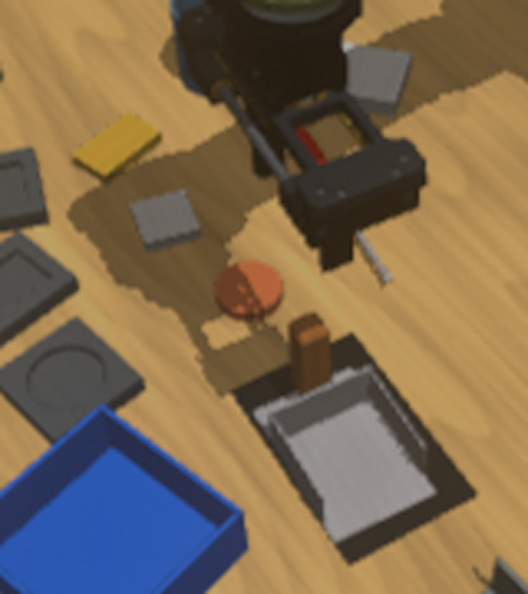

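The gripper is over the bar. Descending.

Call:
arm_command([
  [0,50,0,2,0,0,0],
  [0,95,0,2,0,0,0],
  [0,125,0,2,0,0,0],
  [0,153,0,2,0,0,0],
  [0,153,0,2,0,0,0],
  [0,153,0,2,0,0,0],
  [200,153,0,2,0,0,0],
  [255,153,0,2,0,0,0],
  [255,153,0,2,0,0,0],
  [255,153,0,2,0,0,0],
], newtons=55)

```text
time: 3.1
ee_pos: [0.4553, -0.0456, 0.0771]
eef_rot: [-0.469, 0.529, 0.469, 0.529]
ft_force: [-0.5, 0.7, -0.7]
width: 0.0625
```

Call:
arm_command([
  [255,0,0,0,0,0,0],
  [255,0,0,0,0,0,0],
  [255,0,0,0,0,0,0],
])

```text
time: 3.4
ee_pos: [0.455, -0.0454, 0.0766]
eef_rot: [-0.469, 0.529, 0.469, 0.529]
ft_force: [-0.2, 0.4, 0.5]
width: 0.0387
```

```bash
python3 - <<'E'
from h import *
print(R.from_quat(read_state()['eef_rot']).as_matrix().round(3))
go((454.5,-45.5,76),83.5)
E
```

```text
[[ 0.    -0.993  0.119]
 [-0.     0.119  0.993]
 [-1.    -0.    -0.   ]]
t 3.4 tcp [455.  -45.4  76.6] w 38.7 F [-0.2  0.4  0.5]
row [0.6, 0.4, -0.1] [-0.0063, -0.0001, 0.0] dist 0.7 deg 0.4
```

Call:
arm_command([
  [255,0,0,0,0,0,0],
  [255,0,0,0,0,0,0],
  [255,0,0,0,0,0,0],
  [255,0,0,0,0,0,0],
  [255,-10,0,0,0,0,0],
  [255,-30,0,0,0,0,0],
  [255,-60,0,0,0,0,0],
  [255,-90,0,0,0,0,0],
  [255,-90,0,0,0,0,0],
])

```text
time: 4.3
ee_pos: [0.4571, -0.0453, 0.1707]
eef_rot: [-0.471, 0.528, 0.467, 0.53]
ft_force: [0.0, -0.3, -2.5]
width: 0.0253
```

```bash
python3 - <<'E'
from h import *
s=read_state();print(s['ft_force'],s['width'])
for n in("top","scene"):
    im=camera(n);cv2.imwrite(f"pics/{n}2.png",im[:,:,::-1])
crop(cv2.imread("pics/scene2.png")[:,:,::-1],150,60,350,260,3,"sc2")
crop(cv2.imread("pics/top2.png")[:,:,::-1],200,130,320,240,5,"tp2")
print(proj("top",[[.4545,-.0455,.08]]))
E
```

```text
[ 0.03429584 -0.30296792 -2.49026666] 0.025291915153568777
[[272.38930637 188.60454087]]
```

View pics/sc2.png

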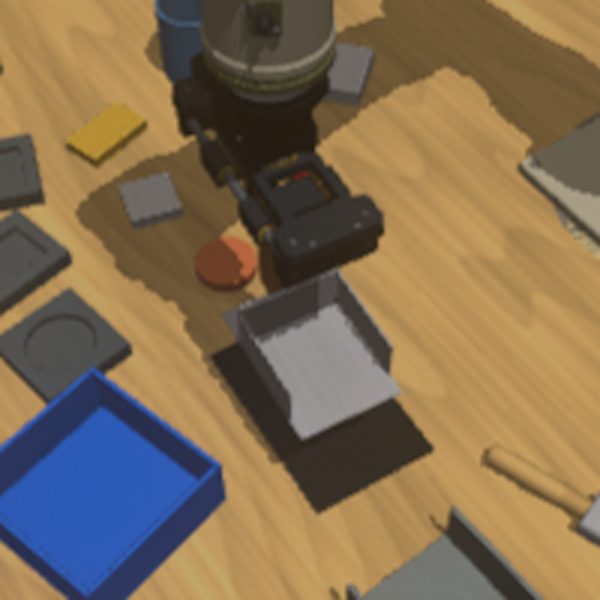

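View pics/tp2.png

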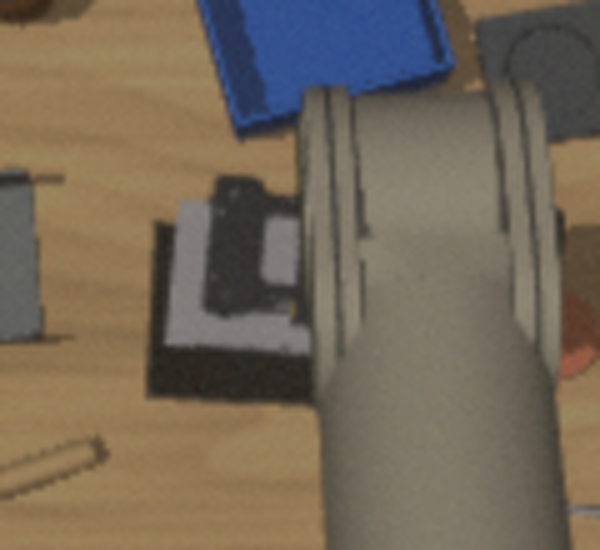

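```bash
cat >> h.py <<'E'
TR=np.array([485.3,269.2]);TY=92.9
def tray(lipx,lipz,pitch=0,dy=0,h=73.6):
    """lip underside at tray x=lipx, z=lipz"""
    S=R.from_euler('ZYX',[TY,pitch,0],degrees=True);Y=R.from_euler('z',TY,degrees=True)
    lip=np.array([*TR,0])+Y.apply([lipx,dy,lipz])
    o=lip-S.apply([122,0,0]);print('rear z',(o+S.apply([-18,0,0]))[2].round(1));scoop(o,TY,pitch,h)
E
python3 - <<'E'
from h import *
tray(-130,50)
E
```

```text
rear z 50.0
tcp-> [498.   17.5 123.6]
t 4.4 tcp [455.  -45.5 166.9] w 25.6 F [-0.3  0.2 -3.4]
row [43.3, -35.1, 67.7] [-0.1704, -0.0006, 0.001] dist 87.7 deg 9.8
```

Call:
arm_command([
  [255,10,-10,20,-0.05,0,0],
  [255,20,-20,45,-0.1,0,0],
  [255,43,-35,68,-0.17,0,0],
  [255,43,-35,68,-0.17,0,0],
  [255,43,-35,68,-0.17,0,0],
  [255,43,-35,68,-0.17,0,0],
])

```text
time: 5.0
ee_pos: [0.4973, 0.0172, 0.1233]
eef_rot: [-0.512, 0.488, 0.512, 0.487]
ft_force: [-0.4, -0.4, -1.9]
width: 0.0257
```

```bash
python3 - <<'E'
from h import *
tray(-130,7)
for n in("top","scene"):
    im=camera(n);cv2.imwrite(f"pics/{n}3.png",im[:,:,::-1])
crop(cv2.imread("pics/scene3.png")[:,:,::-1],190,120,390,320,3,"sc3")
crop(cv2.imread("pics/top3.png")[:,:,::-1],140,130,320,240,4.4,"tp3",1.3)
E
```

```text
rear z 7.0
tcp-> [498.   17.5  80.6]
t 5.0 tcp [497.3  17.2 123.3] w 25.7 F [-0.4 -0.4 -1.9]
row [42.7, -0.8, 0.3] [-0.0017, -0.0003, -0.0009] dist 42.7 deg 0.1
```

View pics/sc3.png

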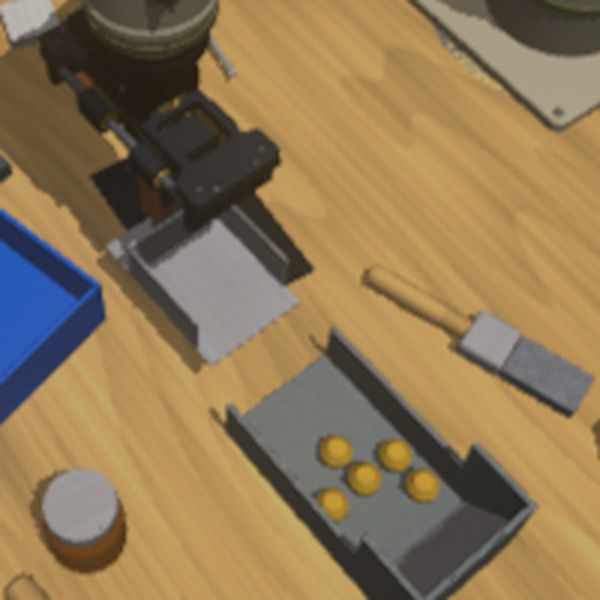

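View pics/tp3.png

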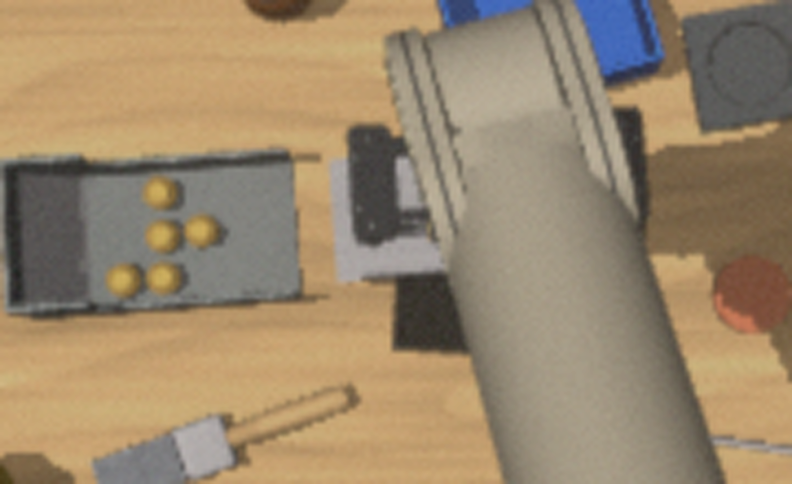

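```bash
python3 - <<'E'
from h import *
T=lambda c,x0,y0,f:(np.array(c,float)+.5)/f-.5+np.array([x0,y0])
Y=R.from_euler('z',TY,degrees=True)
a=onplane("top",[T((331,158),140,130,4.4),T((339,281),140,130,4.4)],.0495)*1000
b=onplane("scene",[T((212,363),190,120,3),T((298,300),190,120,3)],.0495)*1000
for q in (a,b): print(q.round(1).tolist(),Y.inv().apply(q-[*TR,0]).round(1).tolist())
E
```

```text
[[537.0, 139.5, 49.5], [444.9, 134.8, 49.5]] [[-132.2, -45.0, 49.5], [-132.2, 47.1, 49.5]]
[[534.8, 138.4, 49.5], [445.4, 133.3, 49.5]] [[-133.1, -42.8, 49.5], [-133.7, 46.8, 49.5]]
```

Call:
arm_command([
  [255,20,-1,0,0,0,0],
  [255,35,-1,0,0,0,0],
  [255,43,-1,0,0,0,0],
  [255,43,-1,0,0,0,0],
])

```text
time: 5.5
ee_pos: [0.4979, 0.0177, 0.0795]
eef_rot: [-0.512, 0.488, 0.513, 0.487]
ft_force: [0.0, -0.2, -2.0]
width: 0.0256
```

```bash
python3 - <<'E'
from h import *
tray(-75,4.5,1,-1);tray(30,4.5,1,-1);
E
```

```text
rear z 6.9
tcp-> [496.2  73.8  80.2]
t 5.5 tcp [497.9  17.7  79.5] w 25.6 F [ 0.  -0.2 -2. ]
row [-0.7, -1.1, 56.1] [-0.0007, 0.0176, -0.002] dist 56.2 deg 1.0
rear z 6.9
tcp-> [490.9 178.7  80.2]
t 5.5 tcp [497.9  17.7  79.5] w 25.6 F [ 0.  -0.2 -2. ]
row [-0.7, -1.0, 161.1] [-0.0007, 0.0176, -0.002] dist 161.1 deg 1.0
```

Call:
arm_command([
  [255,0,-1,15,0,0,0],
  [255,0,-1,30,0,0,0],
  [255,0,-1,45,0,0,0],
  [255,-0.5,-1,55,0,0.01,0],
  [255,-0.7,-1,60,0,0.0175,0],
  [255,-0.7,-1,60,0,0.0175,0],
])

```text
time: 6.1
ee_pos: [0.497, 0.0788, 0.0818]
eef_rot: [0.517, -0.491, -0.508, -0.483]
ft_force: [0.1, -0.2, -3.1]
width: 0.0259
```

```bash
python3 - <<'E'
from h import *
tray(45,4.5,1,-1)
for n in("scene",):
    im=camera(n);cv2.imwrite(f"pics/{n}4.png",im[:,:,::-1])
crop(cv2.imread("pics/scene4.png")[:,:,::-1],220,150,370,320,3.5,"sc4")
E
```

```text
rear z 6.9
tcp-> [490.1 193.7  80.2]
t 6.1 tcp [497.   78.8  81.8] w 25.9 F [ 0.1 -0.2 -3.1]
row [-0.5, 0.9, 115.1] [0.0011, -0.0001, 0.0008] dist 115.1 deg 0.1
```

View pics/sc4.png

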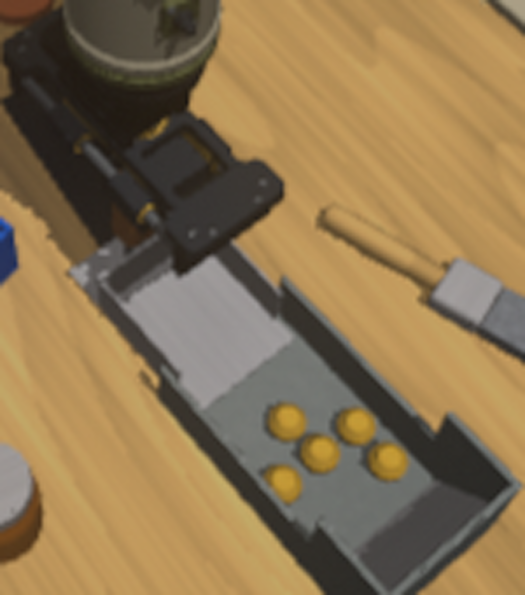

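Call:
arm_command([
  [255,1.0,0.2,12,0,0,0],
  [255,1.0,0.3,24,0,0,0],
  [255,1.0,0.5,36,0,0,0],
  [255,0.8,0.5,48,0,0,0],
  [255,0.6,0.6,60,0,0,0],
  [255,0.4,0.7,72,0,0,0],
  [255,0.2,0.8,84,0,0,0],
  [255,0,0.9,96,0,0,0],
  [255,-0.3,0.9,107,0,0,0],
  [255,-0.5,0.9,115,0,0,0],
])

```text
time: 7.15
ee_pos: [0.4898, 0.194, 0.0796]
eef_rot: [0.517, -0.491, -0.508, -0.483]
ft_force: [-0.1, -2.6, 0.2]
width: 0.0256
```

```bash
python3 - <<'E'
from h import *
tray(57,4.5,1,-1)
for n in("scene",):
    im=camera(n);cv2.imwrite(f"pics/{n}5.png",im[:,:,::-1])
crop(cv2.imread("pics/scene5.png")[:,:,::-1],240,180,370,330,4,"sc5",1.2)
E
```

```text
rear z 6.9
tcp-> [489.5 205.6  80.2]
t 7.15 tcp [489.8 194.   79.6] w 25.6 F [-0.1 -2.6  0.2]
row [-0.8, -0.3, 11.6] [0.0003, 0.0003, -0.0002] dist 11.6 deg 0.0
```

View pics/sc5.png

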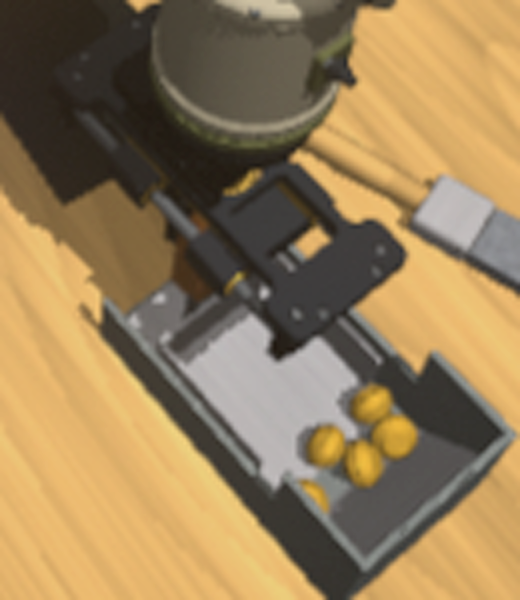

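```bash
python3 - <<'E'
from h import *
for a in((57,4.8,1),(67,16,0),(80,30,-4),(91,43,-12),(88,75,-20)): tray(*a,-1)
E
```

```text
rear z 7.2
tcp-> [489.5 205.6  80.5]
t 7.2 tcp [489.5 195.4  79.7] w 25.2 F [ 0.   0.5 -3.5]
row [-1.0, -0.5, 10.2] [0.0016, 0.0012, -0.0002] dist 10.3 deg 0.1
rear z 16.0
tcp-> [489.1 214.3  89.6]
t 7.2 tcp [489.5 195.4  79.7] w 25.2 F [ 0.   0.5 -3.5]
row [-10.2, -0.5, 18.8] [0.0016, -0.0162, -0.0002] dist 21.4 deg 0.9
rear z 20.2
tcp-> [488.7 222.5  94.9]
t 7.2 tcp [489.5 195.4  79.7] w 25.2 F [ 0.   0.5 -3.5]
row [-15.6, -0.5, 26.9] [0.0016, -0.0861, -0.0002] dist 31.1 deg 4.9
rear z 13.9
tcp-> [488.5 225.7  89.6]
t 7.2 tcp [489.5 195.4  79.7] w 25.2 F [ 0.   0.5 -3.5]
row [-10.4, -0.5, 30.2] [0.0015, -0.2257, -0.0003] dist 31.9 deg 12.9
rear z 27.1
tcp-> [488.9 217.5 102.4]
t 7.2 tcp [489.5 195.4  79.7] w 25.2 F [ 0.   0.5 -3.5]
row [-23.1, -0.5, 21.8] [0.0015, -0.3653, -0.0004] dist 31.7 deg 20.9
```

Call:
arm_command([
  [255,-0.9,-0.5,6,0,0,0],
  [255,-1,-0.5,11,0,0,0],
  [255,-5,-0.5,15,0,-0.01,0],
  [255,-10,-0.5,19,0,-0.016,0],
  [255,-13,-0.5,23,0,-0.05,0],
  [255,-15.6,-0.5,27,0,-0.086,0],
  [255,-13,-0.5,29,0,-0.16,0],
  [255,-10.4,-0.5,30,0,-0.226,0],
  [255,-10.4,-0.5,30,0,-0.226,0],
])

```text
time: 8.1
ee_pos: [0.4896, 0.2205, 0.0891]
eef_rot: [-0.455, 0.435, 0.562, 0.536]
ft_force: [-0.7, -0.6, -5.0]
width: 0.0258
```

```bash
python3 - <<'E'
from h import *
tray(88,75,-20,-1)
for n in("scene","top"):
    im=camera(n);cv2.imwrite(f"pics/{n}6.png",im[:,:,::-1])
crop(cv2.imread("pics/scene6.png")[:,:,::-1],240,180,370,330,4,"sc6",1.2)
crop(cv2.imread("pics/top6.png")[:,:,::-1],130,130,260,220,5,"tp6",1.3)
E
```

```text
rear z 27.1
tcp-> [488.9 217.5 102.4]
t 8.1 tcp [489.6 220.5  89.1] w 25.8 F [-0.7 -0.6 -5. ]
row [-13.6, 0.8, -0.1] [-0.0044, -0.1406, 0.0004] dist 13.7 deg 8.1
```

View pics/sc6.png

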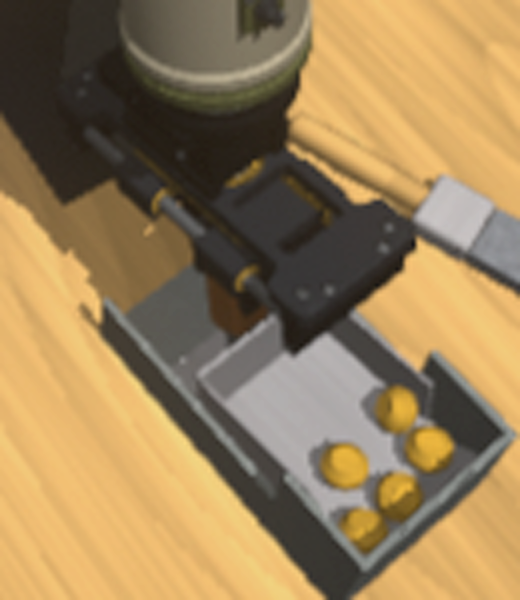

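View pics/tp6.png

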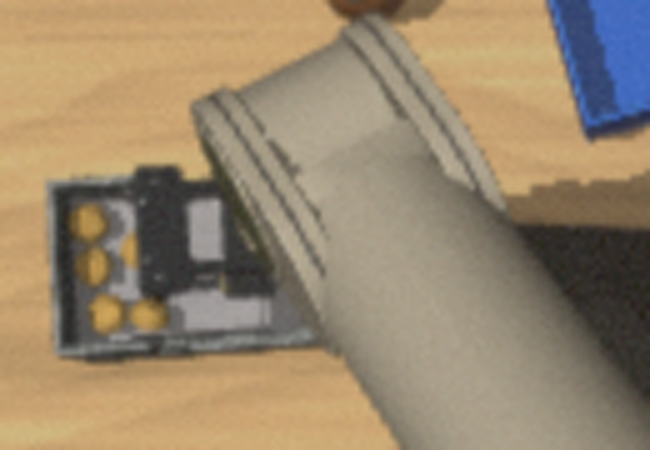

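```bash
python3 - <<'E'
from h import *
for a in((90,60,-18),(88,85,-25),(84,140,-25)): tray(*a,-1)
E
```

```text
rear z 16.7
tcp-> [488.8 220.5  92.3]
t 8.2 tcp [489.3 222.3  89.8] w 25.7 F [ 0.1  0.3 -5.2]
row [-2.8, 0.6, -1.2] [-0.0015, -0.1075, 0.0004] dist 3.1 deg 6.2
rear z 25.8
tcp-> [489.  215.6 100.1]
t 8.2 tcp [489.3 222.3  89.8] w 25.7 F [ 0.1  0.3 -5.2]
row [-11.5, 0.6, -4.3] [-0.0015, -0.2297, 0.0005] dist 12.3 deg 13.2
rear z 80.8
tcp-> [489.2 211.7 155.1]
t 8.2 tcp [489.3 222.3  89.8] w 25.7 F [ 0.1  0.3 -5.2]
row [-66.1, 0.6, 3.0] [-0.0015, -0.2297, 0.0005] dist 66.2 deg 13.2
```

Call:
arm_command([
  [255,-1.5,0.6,-0.6,0,-0.05,0],
  [255,-3,0.6,-1.2,0,-0.107,0],
  [255,-7,0.6,-2.7,0,-0.17,0],
  [255,-11.5,0.6,-4.3,0,-0.23,0],
  [255,-11.5,0.6,-4.3,0,-0.23,0],
  [255,-20,0.6,-4,0,-0.23,0],
  [255,-30,0.6,-2,0,-0.23,0],
  [255,-45,0.6,0,0,-0.23,0],
  [255,-66,0.6,3,0,-0.23,0],
  [255,-66,0.6,3,0,-0.23,0],
])

```text
time: 9.2
ee_pos: [0.4905, 0.2136, 0.158]
eef_rot: [-0.391, 0.368, 0.611, 0.582]
ft_force: [0.3, 0.4, -5.2]
width: 0.0256
```

```bash
python3 - <<'E'
from h import *
s=read_state();print(s['ft_force'],s['joint_positions'].round(2))
for n in("scene","top"):
    im=camera(n);cv2.imwrite(f"pics/{n}7.png",im[:,:,::-1])
crop(cv2.imread("pics/scene7.png")[:,:,::-1],240,160,370,330,3.5,"sc7",1.2)
crop(cv2.imread("pics/top7.png")[:,:,::-1],130,130,260,220,5,"tp7",1.3)
E
```

```text
[ 0.28547152  0.43046044 -5.18585956] [ 0.64  0.27 -0.96  1.87 -0.24  1.02  1.45]
```

View pics/sc7.png

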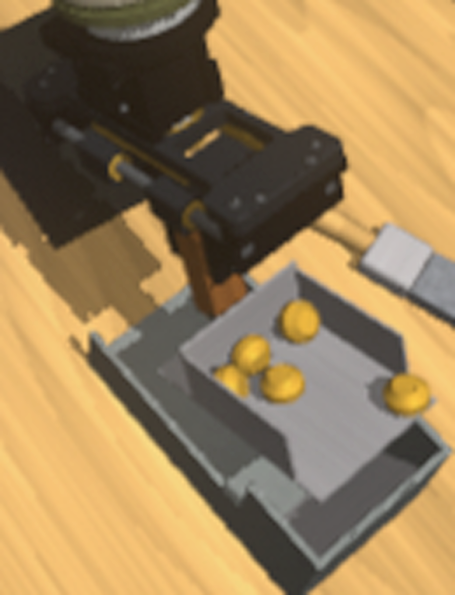

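View pics/tp7.png

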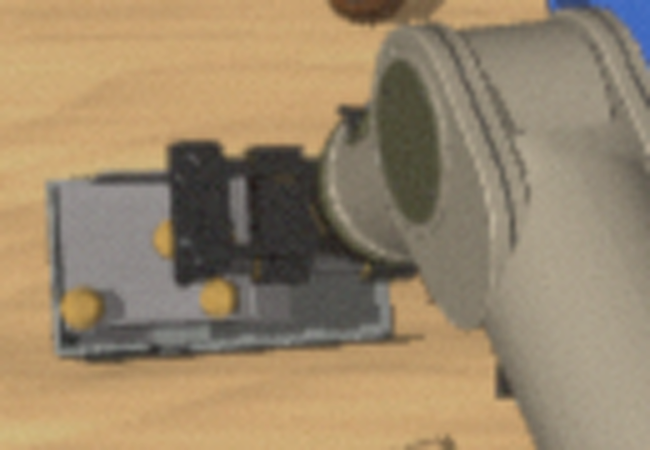

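```bash
python3 - <<'E'
from h import *
for a in((84,143,-32),(84,143,-38)): tray(*a,-1)
E
```

```text
rear z 68.8
tcp-> [489.3 210.9 140.8]
t 9.3 tcp [489.1 212.7 155.1] w 25.7 F [ 0.5 -0.5 -5.1]
row [12.2, -0.0, -7.7] [0.0014, -0.1216, 0.001] dist 14.4 deg 7.0
rear z 56.8
tcp-> [489.2 211.9 125.9]
t 9.3 tcp [489.1 212.7 155.1] w 25.7 F [ 0.5 -0.5 -5.1]
row [26.1, 0.0, -13.1] [0.0014, -0.2263, 0.0009] dist 29.2 deg 13.0
```

Call:
arm_command([
  [255,6,0,-4,0,-0.06,0],
  [255,12,0,-7.7,0,-0.12,0],
  [255,19,0,-10.5,0,-0.17,0],
  [255,26,0,-13,0,-0.226,0],
  [255,26,0,-13,0,-0.226,0],
  [255,26,0,-13,0,-0.226,0],
  [255,26,0,-13,0,-0.226,0],
])

```text
time: 10.0
ee_pos: [0.4891, 0.2121, 0.1262]
eef_rot: [-0.318, 0.302, 0.652, 0.619]
ft_force: [-0.4, 0.5, -4.5]
width: 0.0257
```

```bash
python3 - <<'E'
from h import *
s=read_state();print(s['ft_force'],s['joint_positions'].round(2))
for n in("scene",):
    im=camera(n);cv2.imwrite(f"pics/{n}8.png",im[:,:,::-1])
crop(cv2.imread("pics/scene8.png")[:,:,::-1],240,160,370,330,3.5,"sc8",1.2)
E
```

```text
[-0.35449866  0.54210381 -4.46906378] [ 0.78  0.41 -1.    1.93 -0.4   0.94  1.69]
```

View pics/sc8.png

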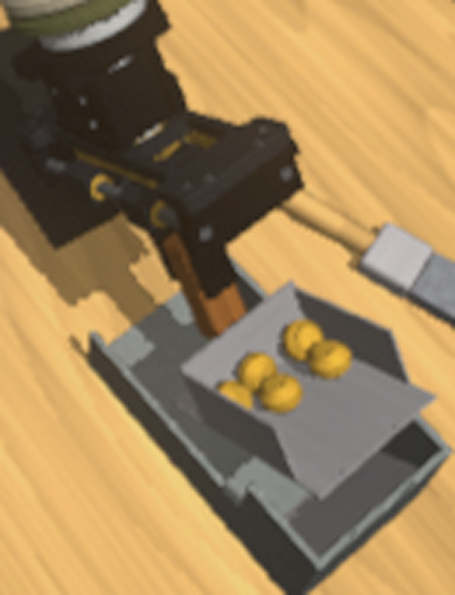

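```bash
cat >> h.py <<'E'
BX=np.array([655,-19.]);BY=104.8
def box(fx,lipz,pitch=0,dy=0,yaw=BY,h=73.6):
    S=R.from_euler('ZYX',[yaw,pitch,0],degrees=True);Y=R.from_euler('z',yaw,degrees=True)
    lip=np.array([*BX,0])+Y.apply([fx,dy,lipz])
    o=lip-S.apply([122,0,0]);print('rear z',(o+S.apply([-18,0,0]))[2].round(1));scoop(o,yaw,pitch,h)
E
python3 - <<'E'
from h import *
tray(70,240,-30,-1)
box(0,220,-25)
E
```

```text
rear z 170.0
tcp-> [490.  196.9 242.7]
t 10.05 tcp [489.2 212.1 126.3] w 25.6 F [ 0.1 -0.1 -4.6]
row [-101.2, -0.1, 59.7] [0.0014, 0.1395, 0.0004] dist 117.5 deg 8.0
rear z 160.8
tcp-> [ 691.2 -156.   235.1]
t 10.05 tcp [489.2 212.1 126.3] w 25.6 F [ 0.1 -0.1 -4.6]
row [-318.3, -182.9, -231.0] [-0.1761, 0.2258, 0.1092] dist 433.8 deg 17.6
```

Lifting clear, then travelling over to the box.

Call:
arm_command([
  [255,-15,0,9,0,0.02,0],
  [255,-35,0,21,0,0.05,0],
  [255,-60,0,36,0,0.09,0],
  [255,-85,0,51,0,0.12,0],
  [255,-101,0,60,0,0.14,0],
  [255,-101,0,60,0,0.14,0],
])

```text
time: 10.65
ee_pos: [0.4909, 0.1978, 0.2451]
eef_rot: [-0.365, 0.343, 0.627, 0.597]
ft_force: [0.4, 0.8, -4.8]
width: 0.0253
```

```bash
python3 - <<'E'
from h import *
print(read_state()['joint_positions'].round(2))
box(0,220,-25)
E
```

```text
[ 0.81  0.18 -1.02  1.78 -0.39  1.2   1.55]
rear z 160.8
tcp-> [ 691.2 -156.   235.1]
t 10.65 tcp [490.9 197.8 245.1] w 25.3 F [ 0.4  0.8 -4.8]
row [-171.7, -181.7, -320.8] [-0.1806, 0.0846, 0.1001] dist 406.7 deg 12.8
```

Call:
arm_command([
  [255,-3.5,-4,-6.5,0,0,0],
  [255,-10,-11,-19,-0.01,0.005,0.006],
  [255,-20,-22,-38,-0.02,0.01,0.012],
  [255,-32,-34,-61,-0.035,0.016,0.019],
  [255,-46,-49,-87,-0.05,0.023,0.027],
  [255,-60,-64,-112,-0.063,0.03,0.035],
  [255,-74,-78,-138,-0.078,0.036,0.043],
  [255,-88,-93,-164,-0.092,0.043,0.051],
  [255,-101,-107,-189,-0.106,0.05,0.059],
  [255,-115,-122,-215,-0.121,0.057,0.067],
])

```text
time: 11.65
ee_pos: [0.6243, -0.044, 0.2309]
eef_rot: [-0.402, 0.336, 0.657, 0.542]
ft_force: [0.4, -0.5, -4.5]
width: 0.0256
```

```bash
python3 - <<'E'
from h import *
print(read_state()['joint_positions'].round(2))
box(0,220,-25)
E
```

```text
[ 0.76  0.61 -0.82  1.29 -0.03  1.52  1.77]
rear z 160.8
tcp-> [ 691.2 -156.   235.1]
t 11.65 tcp [624.3 -44.  230.9] w 25.6 F [ 0.4 -0.5 -4.5]
row [-59.2, -44.8, -107.3] [-0.0657, 0.0319, 0.0264] dist 130.5 deg 4.4
```

Call:
arm_command([
  [255,-12,-9,-22,-0.013,0.006,0.005],
  [255,-23,-17,-42,-0.026,0.013,0.01],
  [255,-34,-25,-61,-0.038,0.018,0.015],
  [255,-43,-32,-78,-0.048,0.023,0.019],
  [255,-51,-38,-92,-0.056,0.028,0.023],
  [255,-56,-42,-101,-0.062,0.03,0.025],
  [255,-59,-45,-107,-0.066,0.032,0.026],
  [255,-59,-45,-107,-0.066,0.032,0.026],
  [255,-59,-45,-107,-0.066,0.032,0.026],
])

```text
time: 12.55
ee_pos: [0.6908, -0.1523, 0.2372]
eef_rot: [-0.426, 0.327, 0.668, 0.515]
ft_force: [0.2, -0.5, -4.7]
width: 0.0258
```

```bash
python3 - <<'E'
from h import *
print(read_state()['joint_positions'].round(2))
box(0,140,0);box(0,60,25);box(0,45,45)
im=camera("scene");cv2.imwrite(f"pics/scene9.png",im[:,:,::-1])
cv2.imwrite("pics/sc9.png",cv2.resize(im[60:330,80:400,::-1],None,fx=2.2,fy=2.2))
E
```

```text
[ 0.67  0.82 -0.74  0.9   0.1   1.73  1.91]
rear z 140.0
tcp-> [ 686.2 -137.   213.6]
t 12.55 tcp [ 690.8 -152.3  237.2] w 25.8 F [ 0.2 -0.5 -4.7]
row [28.2, 0.7, 4.5] [0.0015, 0.4364, 0.0024] dist 28.5 deg 25.0
rear z 119.2
tcp-> [675.3 -95.8 178.3]
t 12.55 tcp [ 690.8 -152.3  237.2] w 25.8 F [ 0.2 -0.5 -4.7]
row [78.2, 0.7, 28.1] [0.0009, 0.8728, 0.0027] dist 83.1 deg 50.0
rear z 144.0
tcp-> [663.7 -52.1 183.3]
t 12.55 tcp [ 690.8 -152.3  237.2] w 25.8 F [ 0.2 -0.5 -4.7]
row [92.7, 0.7, 71.3] [0.0005, 1.2218, 0.003] dist 116.9 deg 70.0
```

View pics/sc9.png

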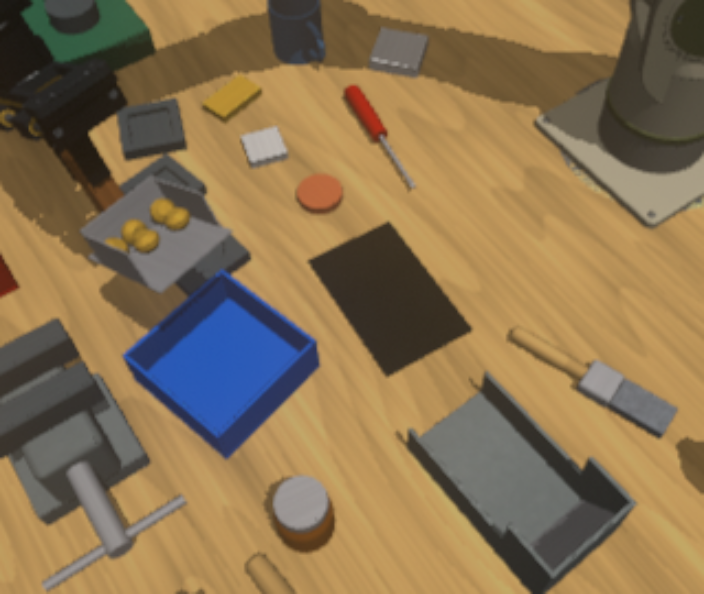

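Call:
arm_command([
  [255,10,0.7,1.5,0,0.145,0],
  [255,19,0.7,3,0,0.29,0],
  [255,28,0.7,4.5,0,0.436,0],
  [255,45,0.7,12,0,0.58,0],
  [255,62,0.7,20,0,0.72,0],
  [255,72,0.7,25,0,0.8,0],
  [255,72,0.7,25,0,0.8,0],
])

```text
time: 13.3
ee_pos: [0.6751, -0.0941, 0.1823]
eef_rot: [0.655, -0.499, -0.451, -0.345]
ft_force: [0.1, 1.7, -5.6]
width: 0.0257
```

```bash
python3 - <<'E'
from h import *
print(read_state()['joint_positions'].round(2))
box(0,48,35);box(0,45,48)
im=camera("scene");cv2.imwrite(f"pics/scene10.png",im[:,:,::-1])
cv2.imwrite("pics/sc10.png",cv2.resize(im[60:330,80:400,::-1],None,fx=2.2,fy=2.2))
E
```

```text
[ 0.34  0.48 -0.61  1.47  0.65  1.31  1.44]
rear z 128.3
tcp-> [669.7 -74.8 178.3]
t 13.3 tcp [675.1 -94.1 182.3] w 25.7 F [ 0.1  1.7 -5.6]
row [-3.4, 0.1, 20.1] [0.0083, 0.2475, 0.0064] dist 20.4 deg 14.2
rear z 149.0
tcp-> [661.9 -45.  184.9]
t 13.3 tcp [675.1 -94.1 182.3] w 25.7 F [ 0.1  1.7 -5.6]
row [-20.5, -0.2, 46.5] [0.0076, 0.4744, 0.0073] dist 50.9 deg 27.2
```

View pics/sc10.png

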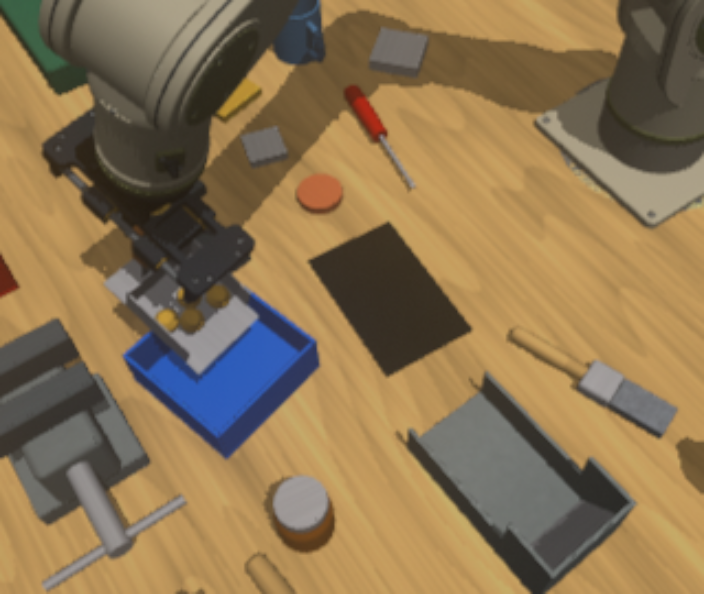

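Call:
arm_command([
  [255,-2,0,10,0,0.12,0],
  [255,-3.4,0,20,0,0.25,0],
  [255,-12,0,33,0,0.36,0],
  [255,-20,0,46,0,0.474,0],
  [255,-20,0,46,0,0.474,0],
  [255,-20,0,46,0,0.474,0],
  [255,-20,0,46,0,0.474,0],
  [255,-20,0,46,0,0.474,0],
])

```text
time: 14.15
ee_pos: [0.6644, -0.055, 0.1869]
eef_rot: [0.74, -0.57, -0.282, -0.221]
ft_force: [-0.5, -1.1, -2.8]
width: 0.0257
```

```bash
python3 - <<'E'
from h import *
print(read_state()['joint_positions'].round(2))
box(-10,52,52)
im=camera("scene");cv2.imwrite(f"pics/scene11.png",im[:,:,::-1])
crop(im,100,140,260,300,3.7,"sc11",1.2)
E
```

```text
[ 0.    0.52 -0.51  1.59  1.06  1.48  1.01]
rear z 162.3
tcp-> [661.9 -45.2 193.4]
t 14.15 tcp [664.4 -55.  186.9] w 25.7 F [-0.5 -1.1 -2.8]
row [-11.9, -0.1, 1.8] [-0.0058, 0.0695, 0.0013] dist 12.0 deg 4.0
```

View pics/sc11.png

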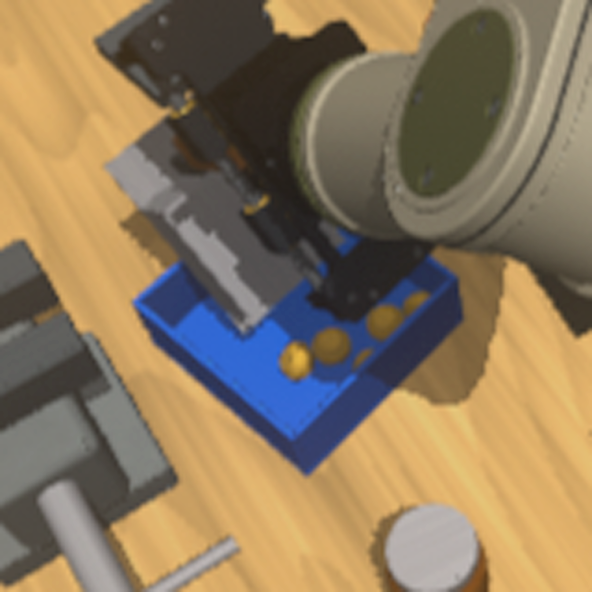

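```bash
python3 - <<'E'
from h import *
box(-10,130,25);box(-10,190,0)
scoop((445.3,-49.8,90),86,0,73.6)
E
```

```text
rear z 189.2
tcp-> [ 677.9 -105.5  248.3]
t 14.2 tcp [664.3 -54.8 186.8] w 25.9 F [ 0.1  0.1 -2. ]
row [-2.1, -0.6, -80.8] [-0.005, -0.4018, 0.0027] dist 80.9 deg 23.0
rear z 190.0
tcp-> [ 688.7 -146.6  263.6]
t 14.2 tcp [664.3 -54.8 186.8] w 25.9 F [ 0.1  0.1 -2. ]
row [19.3, -0.8, -120.7] [-0.0043, -0.8382, 0.0038] dist 122.2 deg 48.0
tcp-> [445.3 -49.8 163.6]
t 14.2 tcp [664.3 -54.8 186.8] w 25.9 F [ 0.1  0.1 -2. ]
row [-30.0, 210.7, 56.7] [0.3043, -0.8297, 0.1412] dist 220.3 deg 51.3
```

Call:
arm_command([
  [255,-2,0,-27,0,-0.13,0],
  [255,-2,0,-54,0,-0.26,0],
  [255,-2,0,-80,0,-0.4,0],
  [255,5,0,-94,0,-0.55,0],
  [255,12,0,-107,0,-0.69,0],
  [255,19,0,-120,0,-0.838,0],
  [255,19,0,-120,0,-0.838,0],
])

```text
time: 14.9
ee_pos: [0.6878, -0.1555, 0.2626]
eef_rot: [0.558, -0.434, -0.556, -0.436]
ft_force: [0.4, -2.1, -3.3]
width: 0.0256
```

```bash
python3 - <<'E'
from h import *
scoop((445.3,-49.8,100),86,0,73.6)
im=camera("scene");cv2.imwrite(f"pics/scene12.png",im[:,:,::-1])
crop(im,100,100,260,300,2.9,"sc12",1.2)
E
```

```text
tcp-> [445.3 -49.8 173.6]
t 14.9 tcp [ 687.8 -155.5  262.6] w 25.6 F [ 0.4 -2.1 -3.3]
row [88.2, 209.9, 161.4] [0.3147, 0.0007, 0.0039] dist 279.1 deg 18.0
```

View pics/sc12.png

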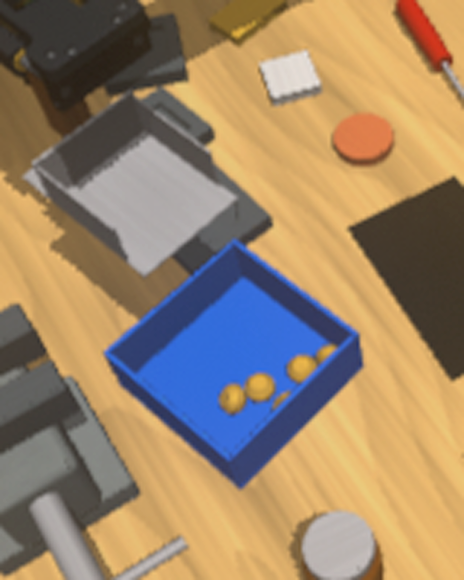

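The scoop is empty and all five slugs lie in the box, at (230–330, 350–400) in the crop. Now back to the mat.

Call:
arm_command([
  [255,5,30,25,0.06,0,0],
  [255,15,65,50,0.12,0,0],
  [255,30,100,80,0.18,0,0],
  [255,45,135,105,0.24,0,0],
  [255,60,170,130,0.3,0,0],
  [255,75,195,150,0.315,0,0],
  [255,88,210,161,0.315,0,0],
  [255,88,210,161,0.315,0,0],
  [255,88,210,161,0.315,0,0],
  [255,88,210,161,0.315,0,0],
])

```text
time: 15.95
ee_pos: [0.4451, -0.0426, 0.1744]
eef_rot: [-0.487, 0.512, 0.484, 0.515]
ft_force: [-0.4, -0.1, -2.3]
width: 0.0254
```

```bash
python3 - <<'E'
from h import *
scoop((445.3,-49.8,3.5),86,0,73.6)
E
```

```text
tcp-> [445.3 -49.8  77.1]
t 15.95 tcp [445.1 -42.6 174.4] w 25.4 F [-0.4 -0.1 -2.3]
row [97.3, -0.1, -7.2] [0.014, 0.0002, 0.0057] dist 97.6 deg 0.9
```

Call:
arm_command([
  [255,30,0,-4,0.014,0,0.005],
  [255,60,0,-7,0.014,0,0.005],
  [255,80,0,-7,0.014,0,0.005],
  [255,88,0,-7,0.014,0,0.005],
  [255,88,0,-7,0.014,0,0.005],
])

```text
time: 16.45
ee_pos: [0.4442, -0.0491, 0.0852]
eef_rot: [-0.481, 0.517, 0.483, 0.517]
ft_force: [-0.3, -0.7, -2.5]
width: 0.0258
```

```bash
python3 - <<'E'
from h import *
scoop((445.3,-49.8,3.5),86,0,73.6)
im=camera("top");cv2.imwrite(f"pics/top13.png",im[:,:,::-1])
crop(im,200,130,320,240,5,"tp13",1.3)
im=camera("scene");crop(im,190,120,320,250,4.5,"sc13",1.3)
E
```

```text
tcp-> [445.3 -49.8  77.1]
t 16.45 tcp [444.2 -49.1  85.2] w 25.8 F [-0.3 -0.7 -2.5]
row [8.1, -1.1, -0.7] [0.0001, 0.0016, -0.0021] dist 8.2 deg 0.2
```

View pics/tp13.png

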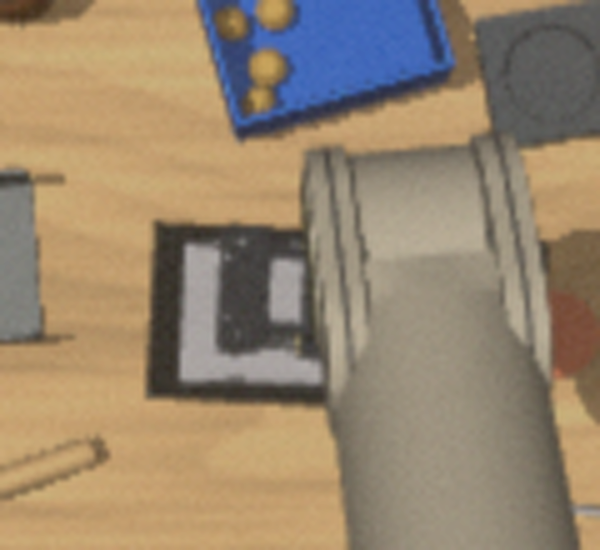

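View pics/sc13.png

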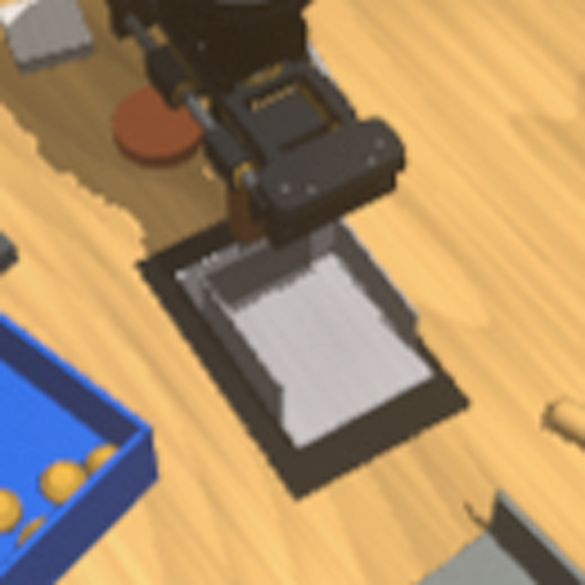

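Well centred. Lowering the last 8 mm, watching the force.

Call:
arm_command([
  [255,3,-1,0,0,0,0],
  [255,6,-1,0,0,0,0],
  [255,8.5,-1,0,0,0,0],
  [255,8.5,-1,0,0,0,0],
])

```text
time: 16.95
ee_pos: [0.4449, -0.0493, 0.0769]
eef_rot: [-0.482, 0.517, 0.483, 0.517]
ft_force: [0.2, -0.5, -4.0]
width: 0.0257
```

Call:
arm_command([
  [255,0.8,0,0,0,0,0],
  [255,1.5,0,0,0,0,0],
  [255,1.5,0,0,0,0,0],
])

```text
time: 17.25
ee_pos: [0.4451, -0.0493, 0.0765]
eef_rot: [-0.482, 0.517, 0.483, 0.517]
ft_force: [-4.8, 0.2, 10.9]
width: 0.0255
```

Contact (10.9 N up). Releasing.

Call:
arm_command([
  [200,-0.7,0,0,0,0,0],
  [0,-0.7,0,0,0,0,0],
  [0,-0.7,0,0,0,0,0],
  [0,-0.7,0,0,0,0,0],
  [0,-0.7,0,0,0,0,0],
  [0,-0.7,0,0,0,0,0],
  [0,-20,0,0,0,0,0],
  [0,-50,0,0,0,0,0],
  [0,-90,0,0,0,0,0],
  [0,-130,0,0,0,0,0],
])

```text
time: 18.25
ee_pos: [0.4448, -0.0492, 0.207]
eef_rot: [-0.482, 0.517, 0.483, 0.517]
ft_force: [-0.1, -1.2, 0.2]
width: 0.0849
```

```bash
python3 - <<'E'
from h import *
go((439,-170,210),83.5)
for n in("scene","top"):
    im=camera(n);cv2.imwrite(f"pics/{n}14.png",im[:,:,::-1])
    cv2.imwrite(f"pics/{n}14b.png",cv2.resize(im[:,:,::-1],(800,600)))
E
```

```text
t 18.25 tcp [444.8 -49.2 207. ] w 84.9 F [-0.1 -1.2  0.2]
row [-3.2, -2.6, -120.9] [0.044, 0.0008, -0.0015] dist 121.0 deg 2.5
```

View pics/scene14b.png

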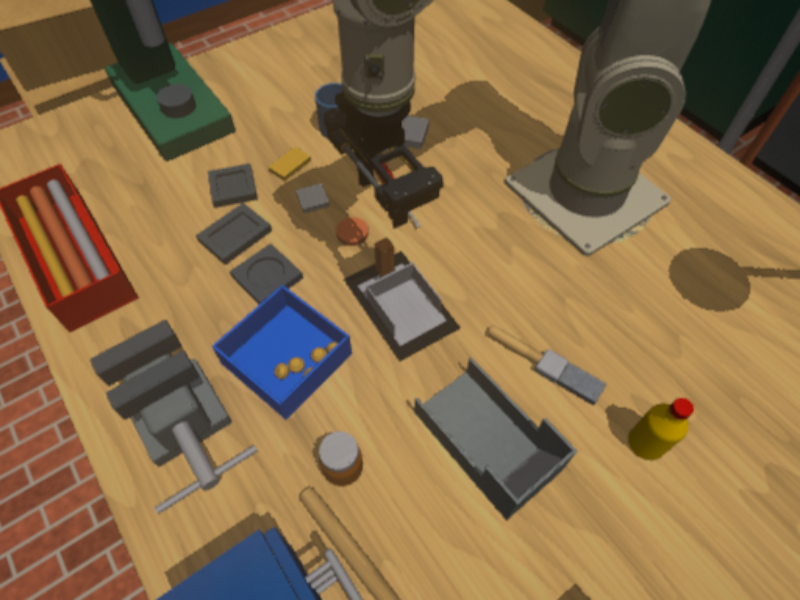

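View pics/top14b.png

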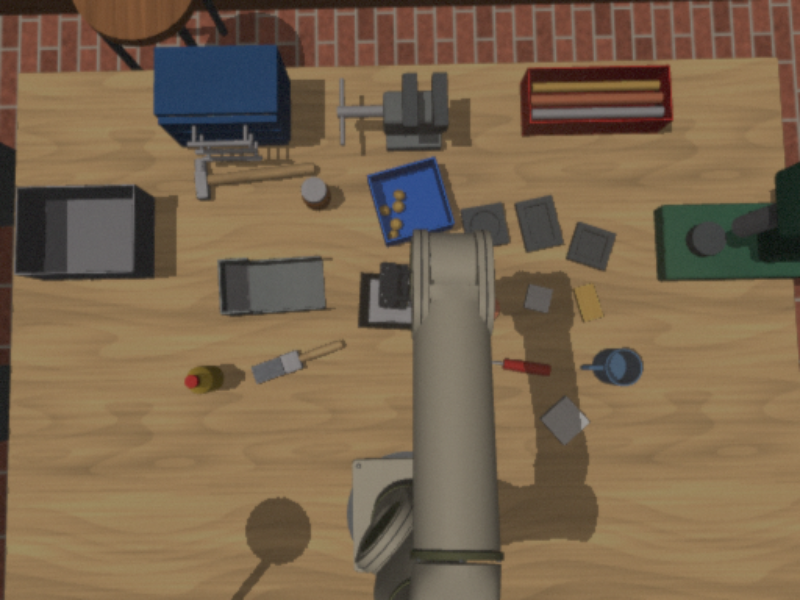

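```bash
cat > m2.py <<'E'
from h import *
import sys
def measure(name,c0,yaw0,L,W,z,k="0",chan=2,w=2.5,imgs=("top","scene"),verbose=True):
    """block L x W, top at z (mm); c0 rough centre. returns centres"""
    out=[]
    for n in imgs:
        g=gimg(n,k)[:,:,chan]
        c=np.array(c0,float);th=np.radians(yaw0)
        for it in range(3):
            u=np.array([np.cos(th),np.sin(th)]);v=np.array([-u[1],u[0]]);cam=P[n]["xyz"][:2]*1000
            res={}
            for nm,nv,tv,hn,ht in(('+x',u,v,L/2,W/2),('-x',-u,v,L/2,W/2),('+y',v,u,W/2,L/2),('-y',-v,u,W/2,L/2)):
                m=c+nv*hn;zz=0 if (cam-m)@nv>0 else z
                pp=proj(n,np.array([[*(m-tv*ht),zz],[*(m+tv*ht),zz]])/1000)
                p,d=edge(g,pp[0],pp[1],w,.12)
                X=onplane(n,[p-d*5,p+d*5],zz/1000)[:,:2]*1000
                dd=X[1]-X[0];ang=np.degrees(np.arctan2(dd[1],dd[0]));ref=np.degrees(np.arctan2(tv[1],tv[0]))
                da=(ang-ref+90)%180-90
                # distance along nv of line from c, at point nearest m
                t=((m-X[0])@dd)/(dd@dd);q=X[0]+t*dd
                res[nm]=((q-c)@nv,da)
            dx=(res['+x'][0]-res['-x'][0])/2;dy=(res['+y'][0]-res['-y'][0])/2
            sx=res['+x'][0]+res['-x'][0];sy=res['+y'][0]+res['-y'][0]
            das=np.array([r[1] for r in res.values()]);wt=np.array([W,W,L,L]);da=np.average(das,weights=wt)
            c=c+u*dx+v*dy;th+=np.radians(da)
        if verbose: print(name,n,c.round(1),'yaw',np.degrees(th).round(2),'size',sx.round(1),sy.round(1),'das',das.round(1))
        out.append([*c,np.degrees(th)])
    return np.array(out)
if __name__=="__main__":
    D={}
    for a in(('dround',(606,-180),8.6,90,90,18),('dobl',(609.6,-296),11.8,110,80,18),('dsq',(558,-406),-20,84,84,18)):
        print('  mean',measure(*a).mean(0).round(2))
    for ch in(0,):
        print('  mean',measure('bsq',(448.7,-289.6),-14.8,52,52,14,chan=0).mean(0).round(2))
        print('  mean',measure('bobl',(438,-395),15.3,76,44,14,chan=0).mean(0).round(2))
E
python3 m2.py
```

```text
dround top [ 607.6 -181.1] yaw 8.41 size 90.5 93.5 das [ 0.2 -0.5  0.4 -0.2]
dround scene [ 610.2 -185.7] yaw 8.95 size 89.9 77.4 das [-0.5 -0.3  0.9 -0. ]
  mean [ 608.87 -183.42    8.68]
dobl top [ 610.9 -298. ] yaw 11.6 size 110.4 81.5 das [-0.2 -0.4 -0.   0.7]
dobl scene [ 612.4 -297.7] yaw 11.59 size 109.6 79.0 das [-0.   0.2 -0.1  0.1]
  mean [ 611.64 -297.82   11.6 ]
dsq top [ 559.3 -408.4] yaw -19.87 size 83.8 85.1 das [-0.1  0.5 -0.1 -0.6]
dsq scene [ 560.4 -408.4] yaw -19.87 size 84.0 82.3 das [-0.3 -0.   0.1  0.3]
  mean [ 559.81 -408.39  -19.87]
bsq top [ 449.1 -291.2] yaw -14.89 size 49.7 48.1 das [-0.4  0.1  0.2  0.2]
bsq scene [ 447.4 -295.7] yaw -14.59 size 49.9 39.4 das [-0.3  0.2  0.9 -0.2]
  mean [ 448.27 -293.43  -14.74]
bobl top [ 438.4 -397.2] yaw 16.42 size 79.6 46.0 das [ 6.3 -1.4 -1.5 -2.1]
bobl scene [ 438.9 -397. ] yaw 14.71 size 74.8 42.2 das [ 1.7 -2.  -0.   0.4]
  mean [ 438.64 -397.11   15.56]
```

```bash
python3 - <<'E'
from h import *
print(read_state()['joint_positions'].round(2))
go((431,-176.5,80),90)
E
```

```text
[ 0.71 -0.02 -0.69  1.89 -0.01  1.26  1.53]
t 18.35 tcp [447.8 -49.4 210.6] w 86.4 F [ 0.2 -0.4 -0.6]
row [130.6, 8.8, -127.8] [-0.0697, -0.0013, 0.0068] dist 183.0 deg 4.0
```

Call:
arm_command([
  [0,0,3,-45,-0.02,0,0],
  [0,0,6,-90,-0.05,0,0],
  [0,20,9,-120,-0.07,0,0],
  [0,60,9,-128,-0.07,0,0.006],
  [0,100,9,-128,-0.07,0,0.006],
  [0,131,9,-128,-0.07,0,0.006],
  [0,131,9,-128,-0.07,0,0.006],
  [0,131,9,-128,-0.07,0,0.006],
])

```text
time: 19.15
ee_pos: [0.4272, -0.1761, 0.0749]
eef_rot: [-0.498, 0.501, 0.502, 0.498]
ft_force: [0.3, 0.4, 0.8]
width: 0.0866
```

```bash
python3 - <<'E'
from h import *
go((431,-176.5,7),90)
im=camera("scene");cv2.imwrite("pics/scene15.png",im[:,:,::-1]);crop(im,140,70,300,220,4,"sc15",1.2)
E
```

```text
t 19.15 tcp [ 427.2 -176.1   74.9] w 86.6 F [0.3 0.4 0.8]
row [67.9, -4.3, -0.5] [0.0006, 0.0017, -0.0074] dist 68.0 deg 0.4
```

View pics/sc15.png

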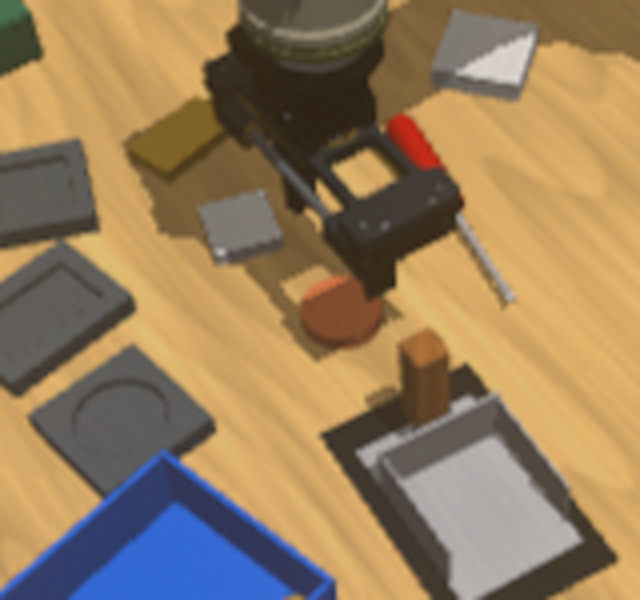

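Call:
arm_command([
  [0,25,-4,0,0,0,-0.007],
  [0,50,-4,0,0,0,-0.007],
  [0,62,-4,0,0,0,-0.007],
  [0,68,-4,0,0,0,-0.007],
  [0,68,-4,0,0,0,-0.007],
  [255,68,-4,0,0,0,-0.007],
  [255,68,-4,0,0,0,-0.007],
  [255,68,-4,0,0,0,-0.007],
  [255,68,-4,0,0,0,-0.007],
  [255,68,-4,0,0,0,-0.007],
], newtons=10)

```text
time: 20.2
ee_pos: [0.4309, -0.1764, 0.0069]
eef_rot: [-0.5, 0.5, 0.5, 0.5]
ft_force: [-0.5, 0.3, 3.3]
width: 0.0597
```

```bash
python3 - <<'E'
from h import *
go((431,-176.5,7),90);go((431,-176.5,7),8.6)
E
```

```text
t 20.2 tcp [ 430.9 -176.4    6.9] w 59.7 F [-0.5  0.3  3.3]
row [-0.1, -0.1, -0.1] [0.0002, 0.0006, 0.0005] dist 0.2 deg 0.0
t 20.2 tcp [ 430.9 -176.4    6.9] w 59.7 F [-0.5  0.3  3.3]
row [-0.1, -0.1, -0.1] [1.4209, 0.0008, 0.0] dist 0.2 deg 81.4
```

Call:
arm_command([
  [0,0,0,0,0,0,0],
  [0,0,0,0,0,0,0],
  [0,0,0,0,0,0,0],
  [0,0,0,0,0,0,0],
  [0,-25,0,0,0,0,0],
  [0,-30,0,0,0.15,0,0],
  [0,-30,0,0,0.3,0,0],
  [0,-30,0,0,0.45,0,0],
  [0,-30,0,0,0.6,0,0],
  [0,-30,0,0,0.75,0,0],
])

```text
time: 21.2
ee_pos: [0.4306, -0.1763, 0.0365]
eef_rot: [-0.28, 0.649, 0.281, 0.649]
ft_force: [-0.9, -0.6, -0.2]
width: 0.087
```

Call:
arm_command([
  [0,0,0,0,0.15,0,0],
  [0,0,0,0,0.3,0,0],
  [0,0,0,0,0.45,0,0],
  [0,0,0,0,0.6,0,0],
  [0,0,0,0,0.67,0,0],
  [0,0,0,0,0.67,0,0],
])

```text
time: 21.8
ee_pos: [0.4307, -0.1762, 0.0365]
eef_rot: [-0.053, 0.705, 0.053, 0.705]
ft_force: [0.4, 0.2, 0.1]
width: 0.0871
```

```bash
python3 - <<'E'
from h import *
go((431,-176.5,7),8.6)
E
```

```text
t 21.8 tcp [ 430.7 -176.2   36.5] w 87.1 F [0.4 0.2 0.1]
row [29.5, -0.4, 0.2] [0.0001, 0.0002, -0.0009] dist 29.5 deg 0.1
```

Call:
arm_command([
  [0,15,0,0,0,0,0],
  [0,26,0,0,0,0,0],
  [0,29.5,0,0,0,0,0],
  [255,29.5,0,0,0,0,0],
  [255,29.5,0,0,0,0,0],
  [255,29.5,0,0,0,0,0],
  [255,29.5,0,0,0,0,0],
  [255,29.5,0,0,0,0,0],
  [255,29.5,0,0,0,0,0],
  [255,29.5,0,0,0,0,0],
], newtons=25)

```text
time: 22.8
ee_pos: [0.4309, -0.1764, 0.0074]
eef_rot: [-0.053, 0.705, 0.054, 0.705]
ft_force: [-1.0, 0.1, 4.8]
width: 0.0592
```

```bash
python3 - <<'E'
from h import *
go((431,-176.5,7),8.6);go((609,-180.5,70),8.6)
E
```

```text
t 22.8 tcp [ 430.9 -176.4    7.4] w 59.2 F [-1.   0.1  4.8]
row [0.4, -0.1, 0.0] [0.0009, 0.0007, -0.0005] dist 0.4 deg 0.1
t 22.8 tcp [ 430.9 -176.4    7.4] w 59.2 F [-1.   0.1  4.8]
row [-62.5, -30.8, 175.5] [0.0009, 0.0007, -0.0005] dist 188.8 deg 0.1
```

Call:
arm_command([
  [255,-20,0,0,0,0,0],
  [255,-45,-3,20,0,0,0],
  [255,-62,-9,50,0,0,0],
  [255,-62,-16,90,0,0,0],
  [255,-62,-23,130,0,0,0],
  [255,-62,-28,160,0,0,0],
  [255,-62,-31,175,0,0,0],
  [255,-62,-31,175,0,0,0],
  [255,-62,-31,175,0,0,0],
])

```text
time: 23.7
ee_pos: [0.6075, -0.1805, 0.0683]
eef_rot: [-0.053, 0.706, 0.054, 0.705]
ft_force: [-0.7, -0.5, -2.0]
width: 0.0588
```

```bash
python3 - <<'E'
from h import *
go((609,-180.5,26),8.6)
for n in ("scene","top"):
    im=camera(n);cv2.imwrite(f"pics/{n}16.png",im[:,:,::-1])
    crop(im,*((120,90,250,220) if n=="scene" else (260,90,400,220)),4.5,n[:2]+"16",1.3)
E
```

```text
t 23.7 tcp [ 607.5 -180.5   68.3] w 58.8 F [-0.7 -0.5 -2. ]
row [42.3, -0.3, 1.6] [0.001, -0.0012, -0.0015] dist 42.3 deg 0.1
```

View pics/sc16.png

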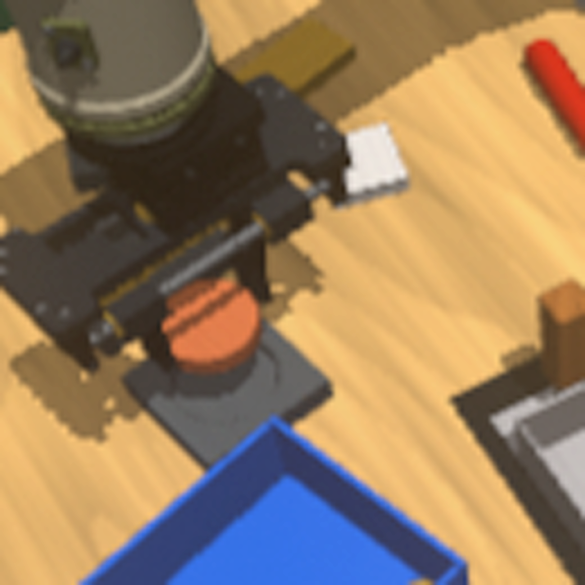

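View pics/to16.png

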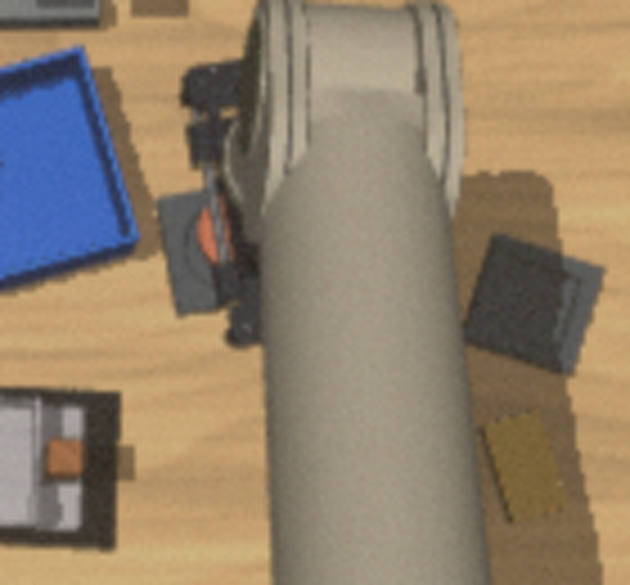

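Call:
arm_command([
  [255,15,0,1.5,0,0,0],
  [255,30,0,1.5,0,0,0],
  [255,40,0,1.5,0,0,0],
  [255,41,0,1.5,0,0,0],
  [255,41,0,1.5,0,0,0],
])

```text
time: 24.3
ee_pos: [0.6095, -0.1803, 0.0275]
eef_rot: [-0.053, 0.705, 0.054, 0.705]
ft_force: [1.0, 0.5, -1.2]
width: 0.0589
```

```bash
python3 - <<'E'
from h import *
go((609,-180.5,21),8.6)
for n in ("scene",):
    im=camera(n);cv2.imwrite(f"pics/{n}17.png",im[:,:,::-1])
    crop(im,130,130,210,210,7,n[:2]+"17",1.4)
print(proj("scene",[[.609,-.1805,.033]]),proj("scene",[[.609,-.1805,.018]]))
E
```

```text
t 24.3 tcp [ 609.5 -180.3   27.5] w 58.9 F [ 1.   0.5 -1.2]
row [6.5, -0.1, -0.6] [0.0009, -0.0006, -0.0013] dist 6.5 deg 0.1
[[168.44128565 170.0311738 ]] [[169.50615131 173.30295872]]
```

View pics/sc17.png

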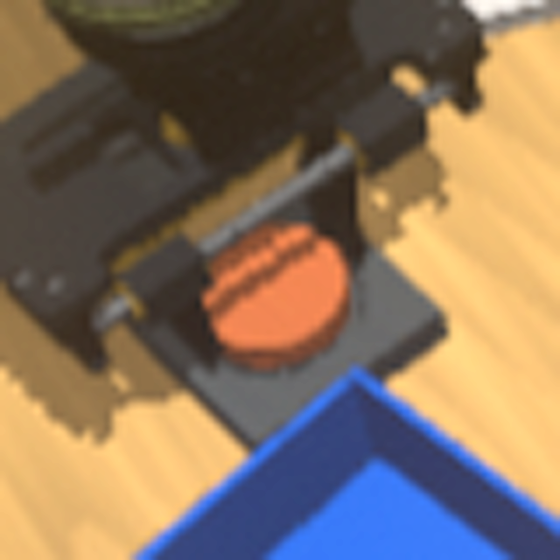

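Call:
arm_command([
  [255,3,0,-0.5,0,0,0],
  [255,5.5,0,-0.5,0,0,0],
  [255,8,0,-0.5,0,0,0],
  [255,8,0,-0.5,0,0,0],
])

```text
time: 24.75
ee_pos: [0.6092, -0.1804, 0.0197]
eef_rot: [-0.053, 0.705, 0.054, 0.705]
ft_force: [-0.4, -0.0, -1.6]
width: 0.0588
```

Call:
arm_command([
  [255,0.8,0,0,0,0,0],
  [200,0.8,0,0,0,0,0],
  [0,0.8,0,0,0,0,0],
  [0,0.8,0,0,0,0,0],
  [0,0.8,0,0,0,0,0],
  [0,0.8,0,0,0,0,0],
  [0,-15,0,0,0,0,0],
  [0,-50,0,0,0,0,0],
  [0,-100,0,0,0,0,0],
])

```text
time: 25.65
ee_pos: [0.6079, -0.1802, 0.1201]
eef_rot: [-0.053, 0.706, 0.054, 0.704]
ft_force: [1.5, -0.3, -0.6]
width: 0.0868
```

```bash
python3 - <<'E'
from h import *
go((448.7,-289.9,120),-14.8);print(read_state()['joint_positions'].round(2))
for n in ("scene","top"):
    im=camera(n);cv2.imwrite(f"pics/{n}18.png",im[:,:,::-1])
im=cv2.imread("pics/scene18.png")[:,:,::-1]
crop(im,110,60,290,240,3.3,"sc18",1.3)
E
```

```text
t 25.65 tcp [ 607.9 -180.2  120.1] w 86.8 F [ 1.5 -0.3 -0.6]
row [0.4, -84.5, -173.9] [0.4095, -0.0037, -0.002] dist 193.3 deg 23.5
[ 0.5   0.45 -0.37  1.54  0.17  1.19  0.25]
```

View pics/sc18.png

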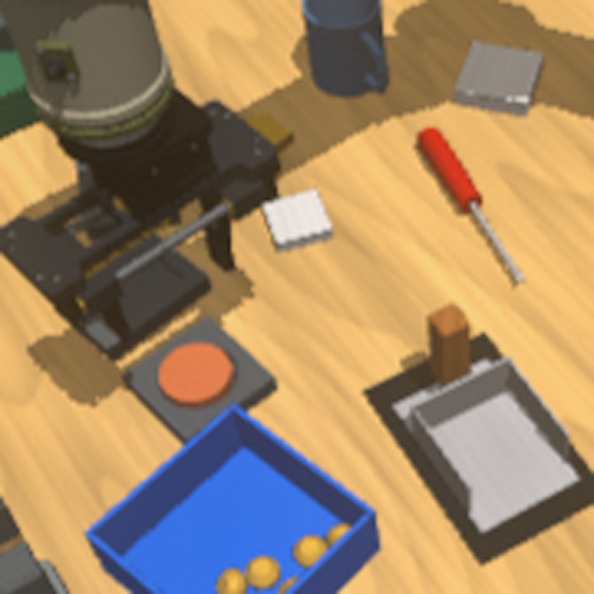

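Call:
arm_command([
  [0,0,-15,-30,0.07,0,0],
  [0,0,-35,-70,0.17,0,0],
  [0,0,-55,-113,0.27,0,0],
  [0,0,-72,-148,0.35,0,0],
  [0,0,-84,-174,0.41,0,0],
  [0,30,-84,-174,0.41,0,0],
  [0,65,-84,-174,0.41,0,0],
  [0,65,-84,-174,0.41,0,0],
])

```text
time: 26.55
ee_pos: [0.4477, -0.2885, 0.0523]
eef_rot: [0.093, 0.703, -0.09, 0.699]
ft_force: [-0.9, 0.6, -0.1]
width: 0.0872
```

```bash
python3 - <<'E'
from h import *
go((448.7,-289.9,7),-14.8);print(read_state()['joint_positions'].round(2))
for n in ("scene",):
    im=camera(n);cv2.imwrite(f"pics/{n}19.png",im[:,:,::-1])
crop(im,130,60,260,190,4.5,"sc19",1.3)
E
```

```text
t 26.55 tcp [ 447.7 -288.5   52.3] w 87.2 F [-0.9  0.6 -0.1]
row [45.3, -1.2, 1.6] [-0.0008, -0.0054, -0.0026] dist 45.3 deg 0.3
[ 0.71  0.31 -0.25  1.87  0.09  0.97  0.16]
```

View pics/sc19.png

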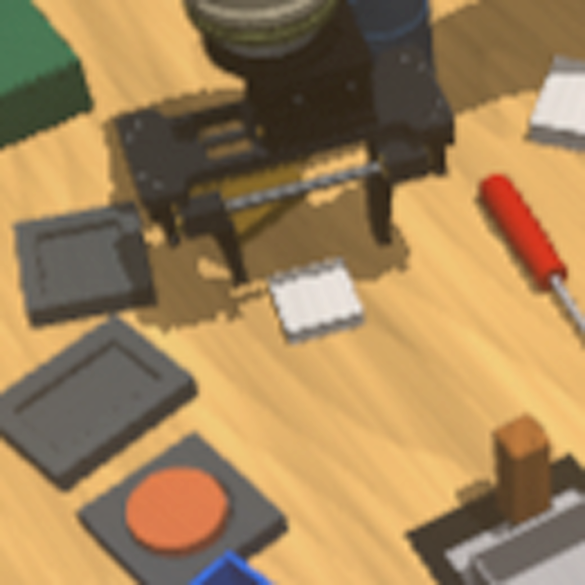

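Call:
arm_command([
  [0,20,-1.2,1.5,0,-0.005,0],
  [0,35,-1.2,1.5,0,-0.005,0],
  [0,45,-1.2,1.5,0,-0.005,0],
  [0,45,-1.2,1.5,0,-0.005,0],
  [255,45,-1.2,1.5,0,-0.005,0],
  [255,45,-1.2,1.5,0,-0.005,0],
  [255,45,-1.2,1.5,0,-0.005,0],
  [255,45,-1.2,1.5,0,-0.005,0],
  [255,45,-1.2,1.5,0,-0.005,0],
  [255,45,-1.2,1.5,0,-0.005,0],
], newtons=10)

```text
time: 27.6
ee_pos: [0.451, -0.2913, 0.0101]
eef_rot: [0.091, 0.699, -0.091, 0.703]
ft_force: [-0.9, 0.5, 1.6]
width: 0.0517
```

```bash
python3 - <<'E'
from h import *
go((448.7,-289.9,7),-14.8)
im=camera("scene");crop(im,130,60,260,190,4.5,"sc20",1.3)
E
```

```text
t 27.6 tcp [ 451.  -291.3   10.1] w 51.7 F [-0.9  0.5  1.6]
row [3.1, 0.7, -2.6] [-0.0008, 0.0048, -0.0008] dist 4.1 deg 0.3
```

View pics/sc20.png

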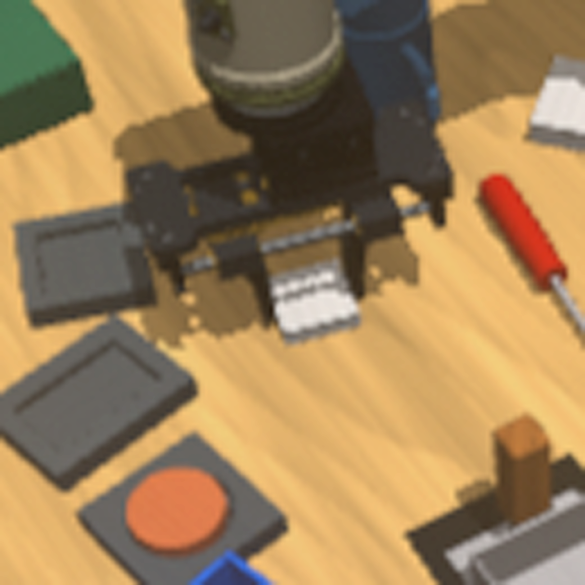

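Call:
arm_command([
  [0,0,0,0,0,0,0],
  [0,0,0,0,0,0,0],
  [0,0,0,0,0,0,0],
  [0,0,0,0,0,0,0],
  [0,-25,0,0,0,0,0],
  [0,-30,0,0,-0.15,0,0],
  [0,-30,0,0,-0.3,0,0],
  [0,-30,0,0,-0.45,0,0],
  [0,-30,0,0,-0.6,0,0],
  [0,-30,0,0,-0.75,0,0],
])

```text
time: 28.65
ee_pos: [0.451, -0.2912, 0.04]
eef_rot: [-0.175, 0.684, 0.173, 0.687]
ft_force: [-0.8, 0.2, -0.2]
width: 0.0871
```

Call:
arm_command([
  [0,0,0,0,-0.15,0,0],
  [0,0,0,0,-0.3,0,0],
  [0,0,0,0,-0.45,0,0],
  [0,0,0,0,-0.6,0,0],
  [0,0,0,0,-0.75,0,0],
  [0,0,0,0,-0.82,0,0],
  [0,0,0,0,-0.82,0,0],
])

```text
time: 29.35
ee_pos: [0.4509, -0.2912, 0.0399]
eef_rot: [-0.432, 0.559, 0.43, 0.562]
ft_force: [-0.6, -1.1, 0.0]
width: 0.0873
```

```bash
python3 - <<'E'
from h import *
go((450.8,-290.8,7.2),75.2)
im=camera("scene");crop(im,130,60,260,190,4.5,"sc21",1.3)
E
```

```text
t 29.35 tcp [ 450.9 -291.2   39.9] w 87.3 F [-0.6 -1.1  0. ]
row [32.7, 0.4, 0.4] [-0.0007, 0.0011, 0.0048] dist 32.7 deg 0.3
```

View pics/sc21.png

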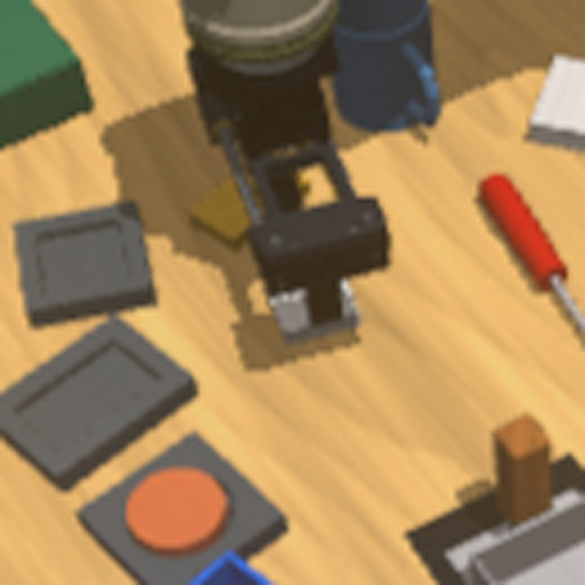

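Call:
arm_command([
  [0,16,0,0,0,0,0.005],
  [0,28,0,0,0,0,0.005],
  [0,32.7,0,0,0,0,0.005],
  [255,32.7,0,0,0,0,0.005],
  [255,32.7,0,0,0,0,0.005],
  [255,32.7,0,0,0,0,0.005],
  [255,32.7,0,0,0,0,0.005],
  [255,32.7,0,0,0,0,0.005],
  [255,32.7,0,0,0,0,0.005],
  [255,32.7,0,0,0,0,0.005],
], newtons=25)

```text
time: 30.4
ee_pos: [0.4513, -0.2914, 0.0075]
eef_rot: [-0.431, 0.56, 0.431, 0.561]
ft_force: [-0.8, 0.1, 2.2]
width: 0.0513
```

```bash
python3 - <<'E'
from h import *
go((450.8,-290.8,7.2),75.2);go((559.8,-408.4,70),70.1)
E
```

```text
t 30.4 tcp [ 451.3 -291.4    7.5] w 51.3 F [-0.8  0.1  2.2]
row [0.3, 0.6, 0.4] [-0.0016, 0.0007, 0.0003] dist 0.8 deg 0.1
t 30.4 tcp [ 451.3 -291.4    7.5] w 51.3 F [-0.8  0.1  2.2]
row [-62.5, -135.0, -85.1] [0.0874, 0.0007, 0.0003] dist 171.4 deg 5.0
```

Call:
arm_command([
  [255,-20,0,0,0,0,0],
  [255,-45,-10,-6,0.01,0,0],
  [255,-62,-35,-22,0.03,0,0],
  [255,-62,-68,-43,0.05,0,0],
  [255,-62,-100,-63,0.07,0,0],
  [255,-62,-122,-77,0.08,0,0],
  [255,-62,-135,-85,0.0874,0,0],
  [255,-62,-135,-85,0.0874,0,0],
  [255,-62,-135,-85,0.0874,0,0],
])

```text
time: 31.3
ee_pos: [0.5593, -0.4074, 0.0685]
eef_rot: [-0.406, 0.579, 0.407, 0.579]
ft_force: [0.5, 0.5, -1.8]
width: 0.0512
```

```bash
python3 - <<'E'
from h import *
go((559.8,-408.4,27),70.1)
im=camera("scene");crop(im,100,60,230,190,4.5,"sc22",1.3)
E
```

```text
t 31.3 tcp [ 559.3 -407.4   68.5] w 51.2 F [ 0.5  0.5 -1.8]
row [41.5, -0.8, -0.9] [0.0006, 0.0016, -0.0014] dist 41.5 deg 0.1
```

View pics/sc22.png

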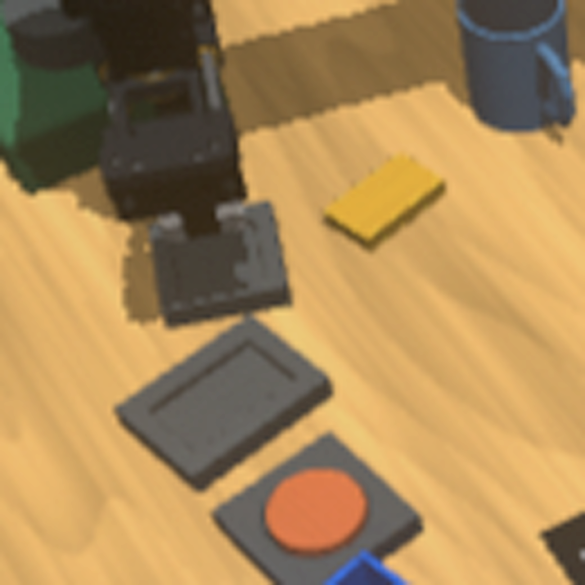

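Call:
arm_command([
  [255,15,-0.8,-0.9,0,0,0],
  [255,30,-0.8,-0.9,0,0,0],
  [255,40,-0.8,-0.9,0,0,0],
  [255,42,-0.8,-0.9,0,0,0],
  [255,42,-0.8,-0.9,0,0,0],
])

```text
time: 31.85
ee_pos: [0.5598, -0.4089, 0.0264]
eef_rot: [-0.406, 0.579, 0.407, 0.579]
ft_force: [0.3, -0.7, -1.4]
width: 0.0518
```

Call:
arm_command([
  [255,3,0,0,0,0,0],
  [255,5,0,0,0,0,0],
  [255,7,0,0,0,0,0],
  [255,7,0,0,0,0,0],
])

```text
time: 32.25
ee_pos: [0.5601, -0.4091, 0.02]
eef_rot: [-0.406, 0.579, 0.406, 0.579]
ft_force: [-0.3, -0.5, -0.1]
width: 0.0517
```

```bash
python3 - <<'E'
from h import *
go((559.8,-408.4,18.7),70.1)
im=camera("scene");crop(im,110,80,190,160,7,"sc23",1.5)
E
```

```text
t 32.25 tcp [ 560.1 -409.1   20. ] w 51.7 F [-0.3 -0.5 -0.1]
row [1.3, 0.6, 0.6] [0.0002, 0.0009, -0.0004] dist 1.5 deg 0.1
```

View pics/sc23.png

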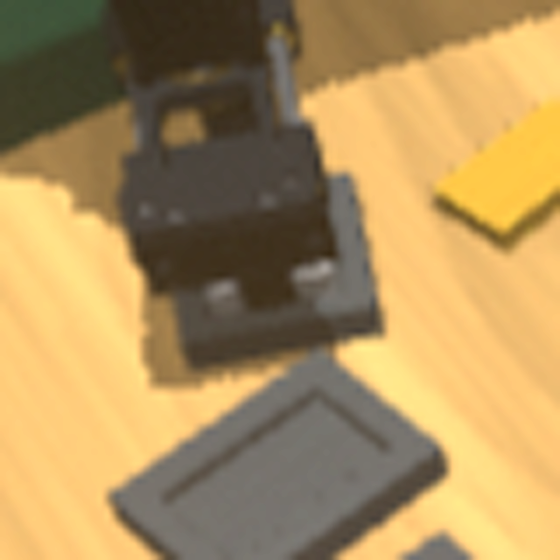

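Call:
arm_command([
  [255,0.8,0,0,0,0,0],
  [200,0.8,0,0,0,0,0],
  [0,0.8,0,0,0,0,0],
  [0,0.8,0,0,0,0,0],
  [0,0.8,0,0,0,0,0],
  [0,0.8,0,0,0,0,0],
  [0,0.8,0,0,0,0,0],
  [0,-15,0,0,0,0,0],
  [0,-50,0,0,0,0,0],
  [0,-90,0,0,0,0,0],
])

```text
time: 33.3
ee_pos: [0.5596, -0.4088, 0.1113]
eef_rot: [-0.405, 0.579, 0.407, 0.579]
ft_force: [1.0, -0.8, -0.2]
width: 0.0867
```

```bash
python3 - <<'E'
from h import *
for n in ("scene","top"):
    im=camera(n);cv2.imwrite(f"pics/{n}24.png",im[:,:,::-1])
    if n=="scene": crop(im,100,60,240,190,5,"sc24",1.4)
im=cv2.imread("pics/top24.png")[:,:,::-1]
crop(im,280,100,420,220,5,"tp24",1.4)
print(read_state()['joint_positions'].round(2))
E
```

```text
[ 0.86  0.59 -0.44  1.36  0.25  1.24  1.63]
```

View pics/sc24.png

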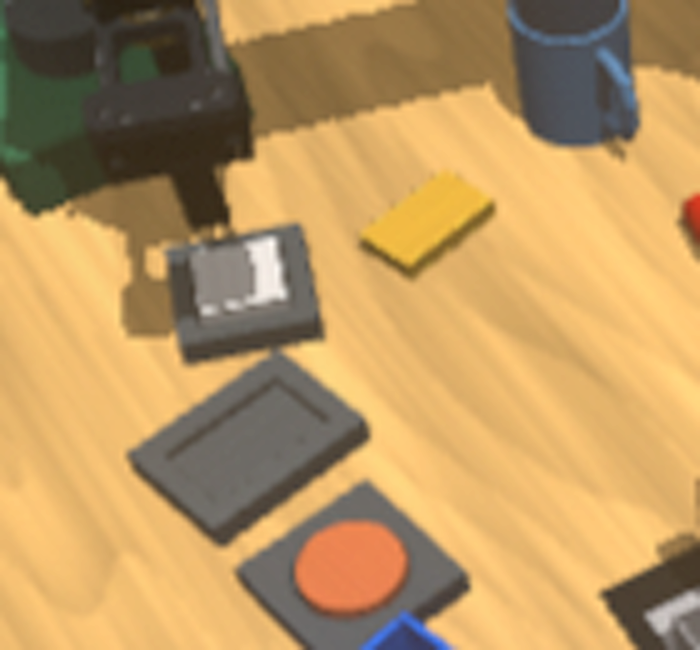

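View pics/tp24.png

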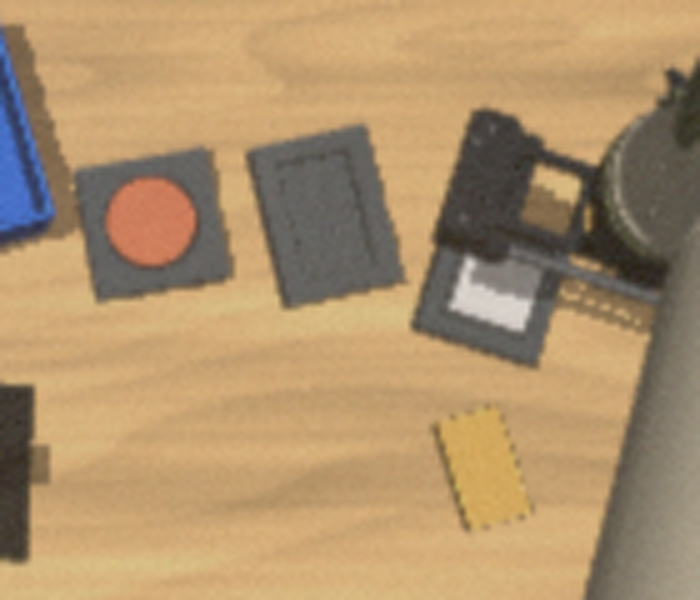

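```bash
python3 - <<'E'
from h import *
T=lambda c,x0,y0,f:(np.array(c,float)+.5)/f-.5+np.array([x0,y0])
def fin(n,q):
    X=onplane(n,q,.014)*1000;e=np.roll(X,-1,0)-X
    print(n,q.round(1).tolist(),X.mean(0).round(1),np.linalg.norm(e,axis=1).round(1),np.degrees(np.arctan2(e[:,1],e[:,0])).round(1))
for n in("top","scene"):
    im=gimg(n,"24").astype(int)
    hsv=cv2.cvtColor(im.astype(np.uint8),cv2.COLOR_BGR2HSV)
    m=((im[:,:,2]-im[:,:,0])>(78 if n=="top" else 105))&(hsv[...,0]<30)&(hsv[...,0]>=17)
    crop((np.dstack([m*255]*3)).astype(np.uint8),*((340,170,400,215) if n=="top" else (160,85,210,125)),10,"m_"+n)
    for a,c,mm in blobs(m,120):
        if (n=="top" and 360<c[0]<395 and 175<c[1]<210) or (n=="scene" and 170<c[0]<200 and 90<c[1]<115):
            mm=cv2.morphologyEx(mm.astype(np.uint8),cv2.MORPH_OPEN,np.ones((3,3),np.uint8))
            M=cv2.moments(mm,True);cc=(M['m10']/M['m00'],M['m01']/M['m00'])
            print(n,a,cc,cv2.minAreaRect(np.argwhere(mm)[:,::-1].astype(np.float32)),(onplane(n,cc,.014)*1000).round(1))
            ys,xs=np.nonzero(mm);X=onplane(n,np.c_[xs,ys],.014)[:,:2]*1000
            C=np.cov(X.T);w,v=np.linalg.eigh(C);print('  pca len',np.sqrt(12*w).round(1),'yaw',(np.degrees(np.arctan2(v[1,1],v[0,1]))%180).round(1))
E
```

```text
top 246 (376.3801652892562, 193.1900826446281) ((376.20001220703125, 193.1000213623047), (21.187259674072266, 11.70042610168457), 71.56504821777344) [[ 437.4 -396.9   14. ]]
  pca len [38.8 69.4] yaw 14.5
scene 232 (184.6946902654867, 102.95575221238938) ((184.80001831054688, 102.9000015258789), (10.800000190734863, 23.799999237060547), 53.13010025024414) [[ 439.9 -396.3   14. ]]
  pca len [42.4 72.4] yaw 14.1
```

View pics/m_top.png

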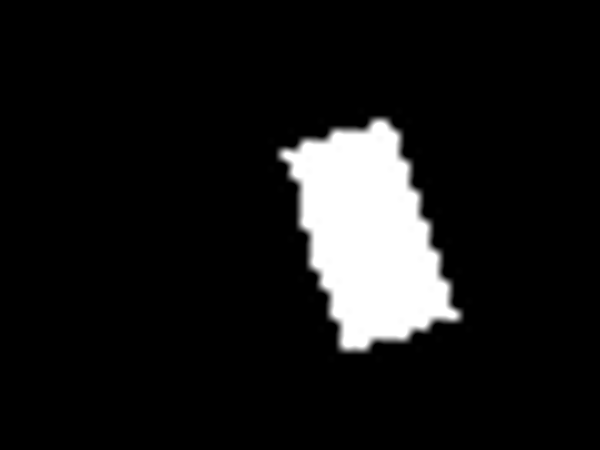

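View pics/m_scene.png

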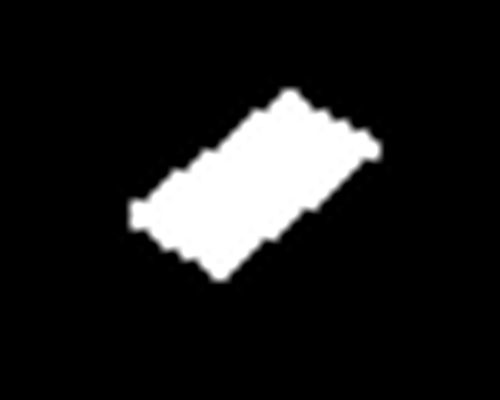

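```bash
python3 - <<'E'
from h import *
go((438.7,-396.6,110),-75.5)
E
```

```text
t 33.4 tcp [ 563.3 -410.9  118.2] w 86.9 F [ 1.5 -0.3  1.1]
row [7.0, 122.1, -29.0] [2.5412, 0.0121, 0.0059] dist 125.7 deg 145.6
```

Call:
arm_command([
  [0,2,20,-5,0,0,0],
  [0,4,45,-10,0.14,0,0],
  [0,6,75,-18,0.28,0,0],
  [0,7,100,-24,0.43,0,0],
  [0,7,122,-29,0.58,0,0],
  [0,7,122,-29,0.73,0,0],
  [0,7,122,-29,0.88,0,0],
  [0,7,122,-29,1.03,0,0],
  [0,7,122,-29,1.18,0,0],
  [0,7,122,-29,1.33,0,0],
])

```text
time: 34.4
ee_pos: [0.4359, -0.3951, 0.1042]
eef_rot: [0.04, 0.706, -0.04, 0.706]
ft_force: [0.5, 0.6, 0.7]
width: 0.0872
```

```bash
python3 - <<'E'
from h import *
go((438.7,-396.6,80),-75.5)
E
```

```text
t 34.4 tcp [ 435.9 -395.1  104.2] w 87.2 F [0.5 0.6 0.7]
row [24.2, -1.2, 2.9] [1.2053, 0.0006, -0.001] dist 24.4 deg 69.1
```

Call:
arm_command([
  [0,0,-1.2,3,0.15,0,0],
  [0,0,-1.2,3,0.3,0,0],
  [0,0,-1.2,3,0.45,0,0],
  [0,0,-1.2,3,0.6,0,0],
  [0,0,-1.2,3,0.75,0,0],
  [0,5,-1.2,3,0.9,0,0],
  [0,15,-1.2,3,1.05,0,0],
  [0,24,-1.2,3,1.2,0,0],
  [0,24,-1.2,3,1.2,0,0],
  [0,24,-1.2,3,1.2,0,0],
])

```text
time: 35.4
ee_pos: [0.4388, -0.3964, 0.0799]
eef_rot: [0.429, 0.563, -0.428, 0.563]
ft_force: [-0.2, 0.5, -0.2]
width: 0.0869
```

```bash
python3 - <<'E'
from h import *
go((438.7,-396.6,7),-75.5)
im=camera("scene");crop(im,120,40,260,170,4.5,"sc25",1.3)
E
```

```text
t 35.4 tcp [ 438.8 -396.4   79.9] w 86.9 F [-0.2  0.5 -0.2]
row [72.9, -0.2, 0.2] [0.0162, -0.0005, -0.0008] dist 72.9 deg 0.9
```

View pics/sc25.png

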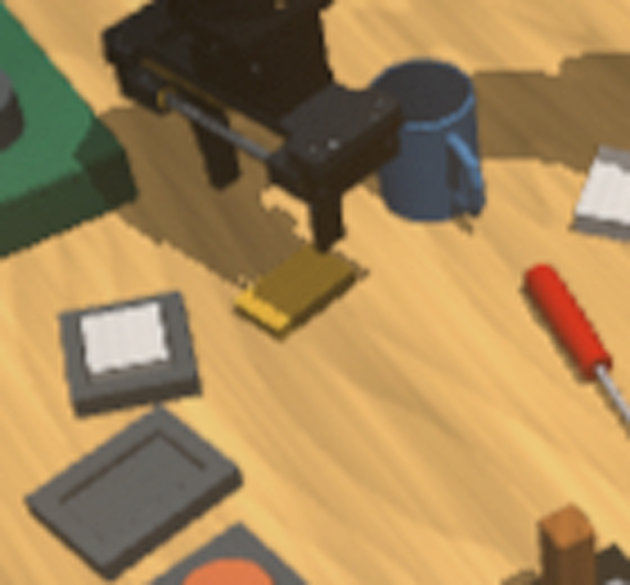

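```bash
python3 - <<'E'
from h import *
T=lambda c,x0,y0,f:(np.array(c,float)+.5)/f-.5+np.array([x0,y0])
print(onplane("scene",[T((428,217),120,40,4.5),T((383,195),120,40,4.5)],0)*1000)
print(onplane("top",[(395.5,235)],.09),tri(T((425,92),120,40,4.5),(618/1.5625,366/1.5625)))
E
```

```text
[[ 319.36623467 -414.54412537    0.        ]
 [ 333.89484239 -453.64494021    0.        ]]
[[ 0.29980259 -0.42670888  0.09      ]] (array([ 0.30320009, -0.42627137,  0.09373731]), np.float64(0.00227821392030792))
```

Call:
arm_command([
  [0,25,0,0,0.016,0,0],
  [0,50,0,0,0.016,0,0],
  [0,66,0,0,0.016,0,0],
  [0,73,0,0,0.016,0,0],
  [0,73,0,0,0.016,0,0],
  [255,73,0,0,0.016,0,0],
  [255,73,0,0,0.016,0,0],
  [255,73,0,0,0.016,0,0],
  [255,73,0,0,0.016,0,0],
  [255,73,0,0,0.016,0,0],
], newtons=25)

```text
time: 36.45
ee_pos: [0.4386, -0.3965, 0.0064]
eef_rot: [0.434, 0.558, -0.434, 0.558]
ft_force: [0.4, 0.1, 0.2]
width: 0.0549
```

Call:
arm_command([
  [255,0,0,0,0,0,0],
  [255,0,0,0,0,0,0],
  [255,0,0,0,0,0,0],
])

```text
time: 36.75
ee_pos: [0.4386, -0.3965, 0.0063]
eef_rot: [0.434, 0.558, -0.434, 0.558]
ft_force: [0.0, -0.1, 1.0]
width: 0.0435
```

```bash
python3 - <<'E'
from h import *
go((438.7,-396.6,7),-75.5);go((611.6,-297.8,70),-78.4)
im=camera("scene");cv2.imwrite("pics/scene26.png",im[:,:,::-1]);crop(im,150,60,230,140,7,"sc26",1.3)
E
```

```text
t 36.75 tcp [ 438.6 -396.5    6.3] w 43.5 F [ 0.  -0.1  1. ]
row [-0.7, 0.1, 0.1] [-0.0047, -0.0006, -0.0005] dist 0.8 deg 0.3
t 36.75 tcp [ 438.6 -396.5    6.3] w 43.5 F [ 0.  -0.1  1. ]
row [-63.6, 192.0, -53.2] [0.0459, -0.0007, -0.0005] dist 209.2 deg 2.6
```

View pics/sc26.png

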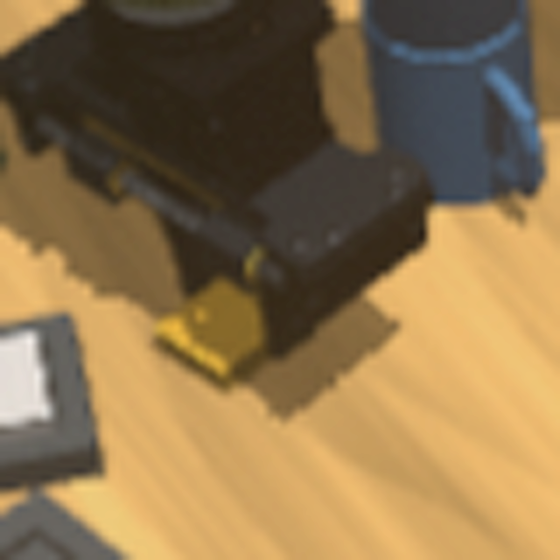

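Call:
arm_command([
  [255,-20,0,0,0,0,0],
  [255,-45,15,-4,0.01,0,0],
  [255,-63,50,-14,0.02,0,0],
  [255,-63,95,-26,0.03,0,0],
  [255,-63,140,-39,0.046,0,0],
  [255,-63,172,-48,0.046,0,0],
  [255,-63,192,-53,0.046,0,0],
  [255,-63,192,-53,0.046,0,0],
  [255,-63,192,-53,0.046,0,0],
])

```text
time: 37.7
ee_pos: [0.6111, -0.2978, 0.0686]
eef_rot: [0.447, 0.549, -0.447, 0.548]
ft_force: [-1.4, -0.6, -1.9]
width: 0.0435
```

```bash
python3 - <<'E'
from h import *
go((611.6,-297.8,27),-78.4)
im=camera("scene");cv2.imwrite("pics/scene27.png",im[:,:,::-1]);crop(im,100,80,220,200,5,"sc27",1.4)
E
```

```text
t 37.7 tcp [ 611.1 -297.8   68.6] w 43.5 F [-1.4 -0.6 -1.9]
row [41.6, 0.5, 0.1] [0.0004, -0.0012, 0.0008] dist 41.6 deg 0.1
```

View pics/sc27.png

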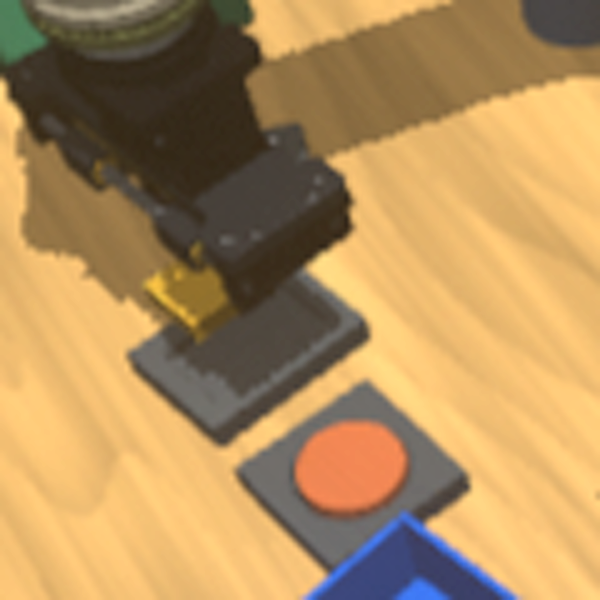

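Call:
arm_command([
  [255,15,0.5,0,0,0,0],
  [255,30,0.5,0,0,0,0],
  [255,40,0.5,0,0,0,0],
  [255,42,0.5,0,0,0,0],
  [255,42,0.5,0,0,0,0],
])

```text
time: 38.25
ee_pos: [0.6116, -0.2977, 0.0265]
eef_rot: [0.447, 0.549, -0.447, 0.547]
ft_force: [0.9, 0.0, -0.6]
width: 0.0435
```

```bash
python3 - <<'E'
from h import *
go((611.6,-297.8,19),-78.4)
im=camera("scene");cv2.imwrite("pics/scene28.png",im[:,:,::-1]);crop(im,115,110,195,190,8,"sc28",1.5)
# expected end-edge of blank at this pose
s=read_state();u=np.array([np.cos(np.radians(11.6)),np.sin(np.radians(11.6)),0]);v=np.array([-u[1],u[0],0])
c=s['ee_pos']+[0,0,-.0063]
for a in(-38,38):
  for b in(-22,22): print(a,b,((proj("scene",c+u*a/1e3+v*b/1e3+[0,0,.014])-[115,110])*8).round(0))
E
```

```text
t 38.25 tcp [ 611.6 -297.7   26.5] w 43.5 F [ 0.9  0.  -0.6]
row [7.5, 0.0, 0.1] [-0.0002, -0.0016, 0.0007] dist 7.5 deg 0.1
-38 -22 [[305. 171.]]
-38 22 [[384. 234.]]
38 -22 [[134. 290.]]
38 22 [[212. 357.]]
```

View pics/sc28.png

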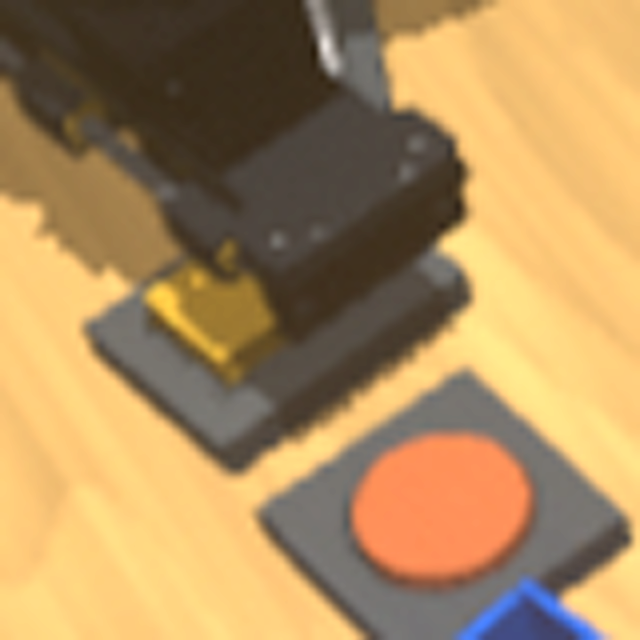

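```bash
python3 - <<'E'
from h import *
g=gimg("scene","28")
T=lambda c:(np.array(c,float)+.5)/8-.5+np.array([115,110])
th=np.radians(11.6);u=np.array([np.cos(th),np.sin(th)]);v=np.array([-u[1],u[0]])
for ch in(0,1,2):
  for nm,a,b,z in(('blank end',(147,293),(224,362),.0342),('die end top',(90,333),(225,452),.018)):
    p,d=edge(g[:,:,ch],T(a),T(b),1.2,.15)
    X=onplane("scene",[p-d*3,p+d*3],z)[:,:2]*1000
    m=X.mean(0);dd=X[1]-X[0]
    print(ch,nm,((p-[115,110])*8).round(0),m.round(1),'u dist from die c(scene)',((m-[612.4,-297.7])@u).round(1),'ang',(np.degrees(np.arctan2(dd[1],dd[0]))%180).round(1))
E
```

```text
0 blank end [190. 323.] [ 644.2 -287.4] u dist from die c(scene) 33.2 ang 107.9
0 die end top [150. 383.] [ 664.9 -285.7] u dist from die c(scene) 53.9 ang 101.3
1 blank end [181. 331.] [ 648.2 -285.7] u dist from die c(scene) 37.5 ang 100.7
1 die end top [144. 390.] [ 668.2 -283.7] u dist from die c(scene) 57.5 ang 101.6
2 blank end [181. 332.] [ 648.3 -285.7] u dist from die c(scene) 37.5 ang 100.6
2 die end top [148. 394.] [ 667.7 -281.7] u dist from die c(scene) 57.4 ang 101.6
```

Call:
arm_command([
  [255,3,0.3,0,0,0,0],
  [255,5,0.3,0,0,0,0],
  [255,7.2,0.3,0,0,0,0],
  [255,7.2,0.3,0,0,0,0],
])

```text
time: 38.7
ee_pos: [0.6122, -0.2976, 0.0198]
eef_rot: [0.447, 0.548, -0.447, 0.548]
ft_force: [-0.1, 0.4, -1.0]
width: 0.0434
```

In the nest with no resistance. Releasing and rising.

Call:
arm_command([
  [255,0.6,0,0,0,0,0],
  [200,0.6,0,0,0,0,0],
  [0,0.6,0,0,0,0,0],
  [0,0.6,0,0,0,0,0],
  [0,0.6,0,0,0,0,0],
  [0,0.6,0,0,0,0,0],
  [0,0.6,0,0,0,0,0],
  [0,-15,0,0,0,0,0],
  [0,-60,0,0,0,0,0],
  [0,-110,0,0,0,0,0],
])

```text
time: 39.7
ee_pos: [0.6114, -0.2974, 0.1311]
eef_rot: [0.447, 0.549, -0.447, 0.547]
ft_force: [0.9, -0.2, 0.4]
width: 0.0863
```

Call:
arm_command([
  [0,-40,40,10,0,0,0],
  [0,-80,-40,40,0,0,0],
  [0,-100,-90,50,0,0,0],
  [0,-100,-140,50,0,0,0],
  [0,-100,-180,50,0,0,0],
  [0,-100,-180,50,0,0,0],
  [0,-100,-180,50,0,0,0],
])

```text
time: 40.4
ee_pos: [0.4414, -0.3865, 0.2328]
eef_rot: [0.448, 0.546, -0.449, 0.547]
ft_force: [0.7, -0.5, 0.0]
width: 0.0868
```

```bash
python3 - <<'E'
from h import *
s=read_state();print(s['ee_pos'],s['width'])
for n in ("scene","top"):
    im=camera(n);cv2.imwrite(f"pics/{n}30.png",im[:,:,::-1])
    if n=="scene": cv2.imwrite("pics/sc30.png",cv2.resize(im[:,:,::-1],(800,600),interpolation=cv2.INTER_CUBIC))
    else: cv2.imwrite("pics/tp30.png",cv2.resize(im[:,:,::-1],(800,600),interpolation=cv2.INTER_CUBIC))
E
```

```text
[ 0.44138981 -0.38649432  0.23282804] 0.086822531116851
```

View pics/sc30.png

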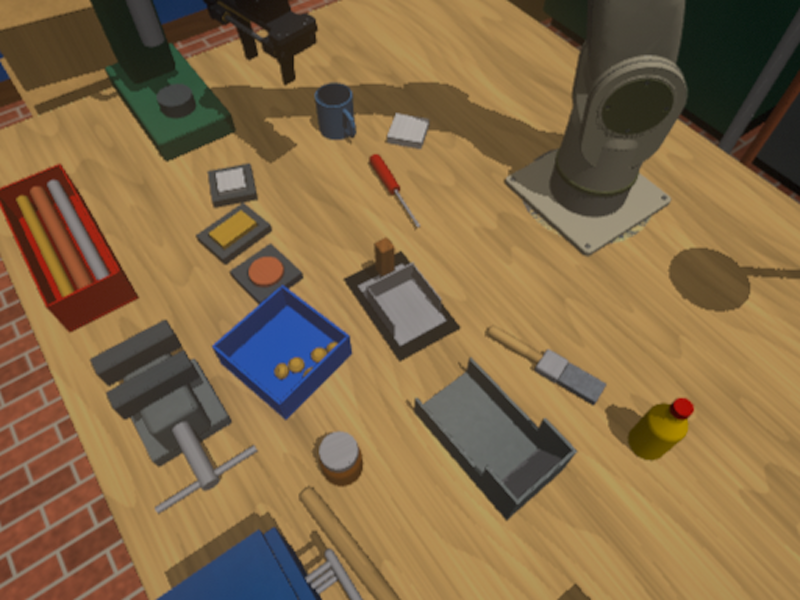

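View pics/tp30.png

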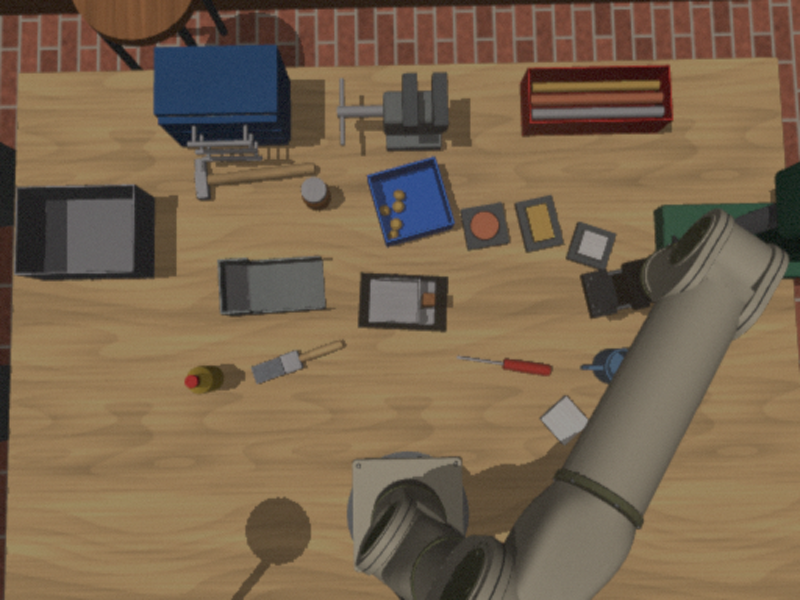

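```bash
python3 - <<'E'
from h import *
t=gimg("top","30");s=gimg("scene","30")
crop(s[:,:,::-1],120,100,200,200,7,"fin_s",1.3);crop(t[:,:,::-1],288,120,400,178,7,"fin_t",1.5)
def cen(im,n,k,win):
    hsv=cv2.cvtColor(im,cv2.COLOR_BGR2HSV);H,S,V=[hsv[...,i].astype(int) for i in range(3)]
    m={'r':(H<14)&(S>100)&(V>90),'w':(S<50)&(V>115),'o':(H>14)&(H<30)&(S>110)&(V>90)}[k]
    x0,y0,x1,y1=win;mm=np.zeros_like(m);mm[y0:y1,x0:x1]=m[y0:y1,x0:x1]
    b=max(blobs(mm,20),key=lambda q:q[0]);return b[1],b[0]
for k,nm,wt,ws,die in(('r','round',(300,134,322,156),(158,160,186,188),(608.9,-180.5)),('o','obl',(334,128,357,156),(136,134,166,160),(611.6,-297.8)),('w','sq',(368,144,392,168),(136,104,160,126),(559.8,-408.4))):
    a,na=cen(t,"top",k,wt);b,nb=cen(s,"scene",k,ws)
    p,e=tri(b,a);print(nm,na,nb,(p*1000).round(1),'gap',round(e*1000,1),'top@25',(onplane("top",a,.025)*1000).round(1)[0,:2],'scene@25',(onplane("scene",b,.025)*1000).round(1)[0,:2],'die',die)
E
```

```text
round 254 341 [ 608.2 -177.7   22.6] gap 0.5 top@25 [ 607.5 -177.2] scene@25 [ 608.8 -176.1] die (608.9, -180.5)
obl 297 360 [ 611.7 -297.9   21.5] gap 0.1 top@25 [ 611.  -297.1] scene@25 [ 612.3 -294.7] die (611.6, -297.8)
sq 228 227 [ 560.4 -409.    22.9] gap 1.0 top@25 [ 559.6 -408.1] scene@25 [ 561.3 -407.3] die (559.8, -408.4)
```

View pics/fin_s.png

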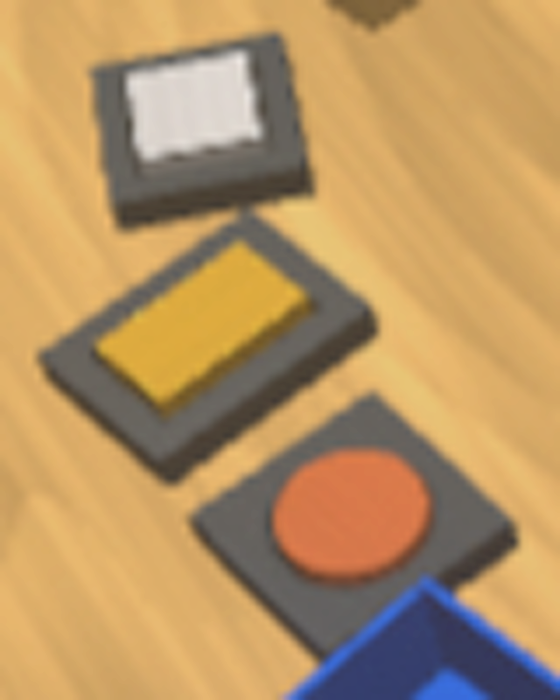

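View pics/fin_t.png

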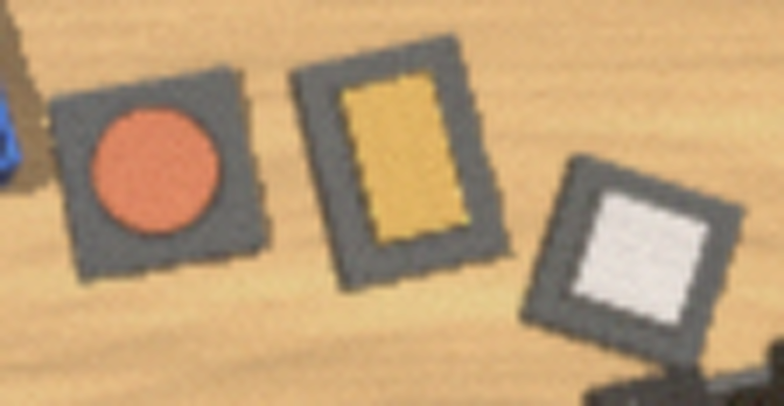

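```bash
python3 - <<'E'
from h import *
t=gimg("top","30");s=gimg("scene","30")
crop(t[:,:,::-1],225,95,300,220,4.7,"fin_b",1.5);crop(s[:,:,::-1],130,150,300,275,4.5,"fin_c",1.2)
E
```

```text
(no output)
```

View pics/fin_b.png

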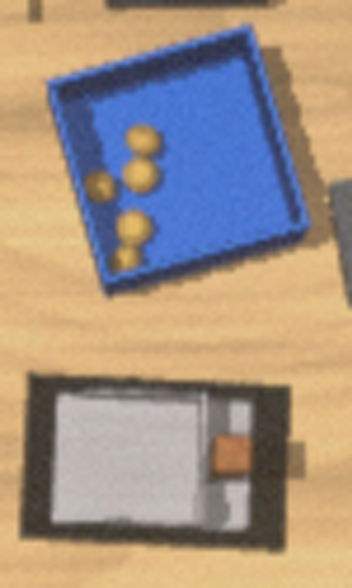

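View pics/fin_c.png

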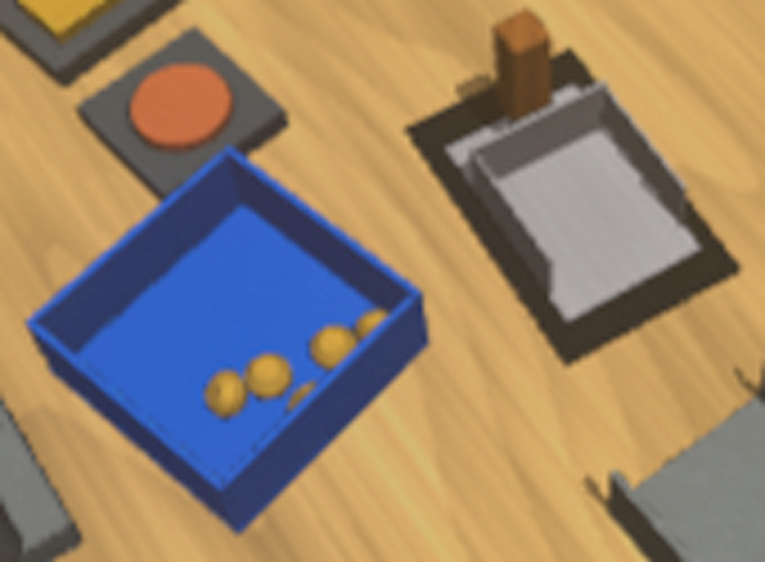

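Five slugs are in the box, and the scoop stands flat and centred on its mat. Handing in.

```bash
python3 -c "
from bench import *
print(close_job(),read_state()['time'])"
```

```text
the job is handed in; nothing more can be done
the job is handed in; nothing more can be done
```

I moved all five brass slugs from the tray to the blue box in one scoop load, with the gripper holding only the scoop. I set the scoop back on its mat and laid the round, square and oblong blanks in their matching dies. For the square I used the smaller white one, about 51 mm across; the larger one, about 68 mm, was left alone. The job was handed in at about 40 s and reports no verdict.

- **Slugs and scoop:** In the last pictures five slugs are in the box, the tray is empty and the scoop is flat and central on the mat.
- **Blanks:** All three look flat in their nests. In the two-view check their centres are within about 1 mm of the die centres for the oblong and square, and about 3 mm for the round. The round die's centre is the least certain, because the blue box hid one of its edges in the scene view.
- **Disagreement:** That check put the blanks' top faces at 21.5–23 mm, not the nominal 25 mm for a seated blank. I put this down to side faces included in the colour masks. An unseated blank would read about 32 mm.
- **Cameras:** The two views differed by 1–2 mm in x throughout, so I averaged them.
- **Other things on the bench:** The pictures show none of them shifted. I judged that by eye, without measuring.

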